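# Set the stop collar of a hand press with a fork gauge

## Robot

A 7-joint arm with a two-finger parallel gripper is mounted at the origin on a cart in front of the work surface, level with it; the furniture and walls round the work are solid. World frame = base frame: x ahead of the robot, y to its left, z up, the work surface at z = 0. Lengths are in mm, angles in rad, forces in N, time in s.
With the tool pointing down it reaches from about 400 to 875 mm from the base axis. Payload 4.4 kg.
Tool frame: the origin (TCP) lies at the very end of the fingers, on their centre line; the grasp point (between the pads) lies 19 mm behind it; z points along the fingers, x is the direction in which the jaws open and shut, and the axes are right-handed (so a half turn about z gives the same grasp; the last joint's range is limited). The gripper opens to 85 mm and grips with 20 to 120 N. Pads are 22 mm wide; open, the fingers measure 114 mm over their backs; the gripper's body (76 mm by 85 mm) begins 54 mm behind the grasp point. The pads swing forward as they close: fully open they stand 13 mm farther back than shut.
Start: joints at [1.243, 0.628, 0.038, 1.517, -0.027, 0.996, -0.02], TCP at [168.26, -627.858, 231.313] pointing down, gripper open.
Joint ranges: [-3.06, 3.06], [-0.37, 2.12], [-1.25, 1.32], [0.18, 2.47], [-1.1, 4.24], [0.23, 1.98], [-2.94, 2.94]. Speed limits (rad/s): [2.57, 2.57, 3.14, 3.14, 3.14, 3.14, 3.14].

## Interface

Orientations are given as [roll, pitch, yaw] about the fixed x, y, z axes, in that order (R = Rz(yaw) Ry(pitch) Rx(roll)).
In Python, from cell import telemetry, get_image, get_calibration, ctrl gives the robot as it stands. The module is installed in compiled form; this text tells all that it offers.
- The arm moves only by the tool arm_command, never from a script. Its arguments are lists of equal length, an entry for each row: "rot": the turn, a rotation vector about the world's x, y, z in degrees, a list of three; "slide": the shift along the world's x, y, z in mm, a list of three; "gripper": the finger opening in mm, from 0 to 85.4. A call has 1 to 5 rows; each row shifts and turns the pose as measured when the row begins; what a row does not reach is not made up. A row lasts 1/12 s, in which the tool goes at most 41.7 mm and 7.16 degrees, less where a joint would pass 70% of its speed; a pose out of reach is approached as far as the arm can. A call with a gripper value outside its range is refused whole. The fingers move at their own pace and stop on an object; the grip force is fixed at half the most. Time passes only in rows, so rows that do not move let the fingers close. It gives the time, the measured TCP pose, the force and the opening at its end, in the units of the state.
- telemetry.read_state(): the state, without advancing time (a new reading comes with each control period).
- get_image(name): name is "side" or "top" or "wrist"; returns (picture, depth): 420x560x3 uint8, red, green, blue; 420x560 float32, mm along the optical axis (not along the pixel's ray), 0 where there is no reading.
- get_calibration(name): a dict with "fx", "fy", "cx", "cy" (pixels), "xyz" and "attitude" of the camera in the world. Camera axes: x right, y up, looking along -z (the intrinsics and any distortion apply to the point x, -y, -z); pixel columns grow to the right and rows downward; lengths in mm; the calibration is good to about 2 mm. A picture is of the moment at which its call begins: read the wrist's pose just before it. get_calibration takes no time and is no camera call; for the wrist camera it gives the pose at the moment of the call.
- ctrl.finish_job(): hands the job in, once; it reports no verdict.
The state is a dict: "clock": time; "qpos": joint angles; "qd": joint speeds; "tau": joint torques, N m; "eef_pos": TCP position; "tool_rot": TCP orientation; "force": force on the tool from outside, world axes, zero at the start; "torque": the same for the moment, N m; "width": finger opening in mm.
Only numpy, scipy, OpenCV 4.12 (cv2) and the standard library are available. Lean on these libraries where they do the work, as an engineer would, in place of code of your own. Each camera call takes 0.05 s, during which the arm holds its last target.

## Task

Set the lever stop of the hand press with the thicker of the two fork gauges: slide that gauge, flat on the press base and under the knurled collar, until its slot is home against the threaded rod, then spin the collar down until you feel it just bear on the gauge, without forcing it. Then draw the gauge out and lay it flat on the bench clear of the press, leaving the collar at that height. Leave the thinner gauge and the other things on the bench where they are.

Things in the scene. Friction and masses are not known exactly. Their poses are not given: they have to be found in the camera images.
- press: hand lever press, grey-painted metal, fixed. Origin: axis of its threaded stop rod, at bench height; z up. Base plate 14 mm thick: x -45 to +45, y -55 to +225 mm. The upright steel rod (16 mm across, top 88 mm above the bench) stands near the -y end; anvil and head follow at y > 110 mm (180 mm high), then the column; the lever is thrown back towards +y, 0.40 m high. Open towards -x (robot side)
- rod_foot (a point): point on the stop rod's axis at the top face of the base plate, 14 mm above the bench
- collar: knurled steel stop collar on the rod, 40 mm across, 28 mm high. Origin: on the axis at its underside; z up. Right-hand multi-start thread: clockwise seen from above lowers it 10 mm a turn (1.6 mm per rad); it stays where left. Starts 4 to 7 mm above the thick gauge's top (gauge on the base). Thread drag 0.06 Nm; bearing on the gauge adds about 0.05 Nm per 10 N, and the load climbs 5 to 15 N per 0.01 rad
- gauge_thick: thicker fork gauge, bare grey metal, lies flat, 30 mm thick (z), about 0.25 kg. Origin: underside, where the rod axis lies when the slot is home. Prongs (52 mm over both) to x = +37 mm, between them a 20 mm slot open towards +x, flared at the mouth, closed at x = -8 mm; 50 mm wide body to x = -36 mm, then a 20 mm wide straight handle to x = -100 mm.
- thick_tail (a point): where to grip the thicker gauge: middle of its handle, 70 mm behind its origin (x = -70 mm) and 15 mm above its underside, pinched across the handle's 20 mm width; it overhangs the press base's edge when the gauge is home
- gauge_thin: thinner fork gauge: the same shape and metal but 20 mm thick; not needed, leave it
- nipple_a: brass hose nipple, 52 mm long, lying on the bench; bystander
- nipple_b: brass hose nipple, 59 mm long, lying on the bench; bystander
- nipple_c: brass hose nipple, 46 mm long, lying on the bench; bystander
- valve: brass ball valve with a lever, 85 mm long, at the back; bystander
- driver: screwdriver, 200 mm long, lying on the bench; bystander
- tub: white lidded tub, 64 mm across, 66 mm high, at the back; bystander

How it is judged:
By the outcome, as a careful person would: the job done as asked, in the order asked, and still so for the second after the job is handed in, with the robot touching nothing.
It also fails if it takes over 72 s, if anything falls off the work surface, if the arm or the gripper's body presses on something with over 40 N, if the wrist force passes 120 N, or if a joint passes its speed limit or range.

## Working session

There is one attempt and no reset: what is moved stays moved. The work goes in short steps, Python scripts to look and compute and a tool call to move; the robot and the scene stay as the last step left them, time stands still between calls to the robot, and variables do not carry over. Pictures are saved under pics/ and viewed, and the job is handed in when it is done.

Besides the shell and the picture viewer there is one more tool, called by a JSON object that holds its "api" and its "payload". arm_command: Moves the arm, as the interface text tells. Its arguments: {"type":"object","properties":{"rot":{"type":"array"},"slide":{"type":"array"},"gripper":{"type":"array"}},"required":["rot","slide","gripper"]}

```bash
mkdir -p pics; ls; cat > h.py <<'E'
import numpy as np, cv2
from scipy.spatial.transform import Rotation as R
from cell import telemetry, get_image, get_calibration, ctrl
def save(n,im): cv2.imwrite(f'pics/{n}.png',cv2.cvtColor(im,cv2.COLOR_RGB2BGR))
E
python3 - <<'E'
from h import *
for n in ['side','top','wrist']:
    c=get_calibration(n); print(n,c)
    im,d=get_image(n); save(n+'0',im); np.savez(n+'0.npz',im=im,d=d,**{k:np.array(v) for k,v in c.items()})
print(telemetry.read_state())
E
```

```text
pics
side {'fx': 391.27666726465844, 'fy': 391.27666726465844, 'cx': 273.5686252777832, 'cy': 207.56739243121112, 'xyz': array([125.35190949, 569.98255466, 599.79027206]), 'attitude': array([ 0.9476246 , -0.01235734, -2.5697404 ])}
top {'fx': 540.5634445691329, 'fy': 540.5634445691329, 'cx': 279.0964634096232, 'cy': 214.21327552115696, 'xyz': array([ 434.04802995,  -76.8511147 , 1277.79168791]), 'attitude': array([ 6.93457068e-02,  1.27918578e-03, -1.54594731e+00])}
wrist {'fx': 367.32669304770815, 'fy': 367.32669304770815, 'cx': 275.0298382615495, 'cy': 214.28375758186505, 'xyz': array([ 246.54948771, -606.50767818,  371.42101737]), 'attitude': array([-0.31932199,  0.00158547, -1.30916399])}
{'clock': 0.15, 'qpos': array([ 1.2431802 ,  0.62911326,  0.03845501,  1.51808727, -0.02700739,
        0.99630444, -0.0199627 ]), 'qd': array([ 0.00052215, -0.00357493,  0.00034466, -0.00375125, -0.00016339,
       -0.00041504,  0.00021652]), 'tau': array([ 1.23117574e-03, -5.63800442e+01,  1.22724976e+00, -1.93649036e+01,
        1.10120597e-02,  7.53598753e-03, -5.32751976e-08]), 'eef_pos': array([ 168.15872503, -627.40944931,  230.63000974]), 'tool_rot': array([ 3.14159102e+00,  1.39450491e-03, -1.30895113e+00]), 'force': array([-0.16672247,  0.80602132, -0.04025996]), 'torque': array([-0.01143905, -0.02156838, -0.01149475]), 'width': 85.48929101358371}
```

View pics/top0.png

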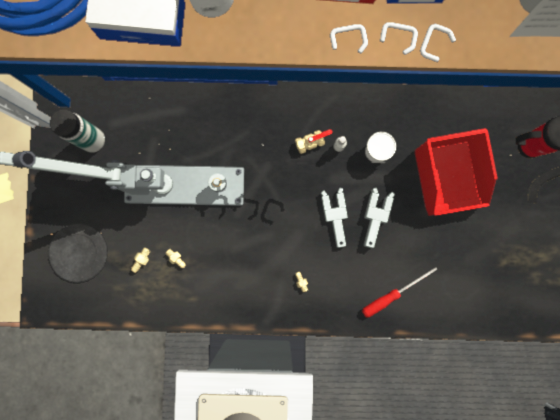

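View pics/side0.png

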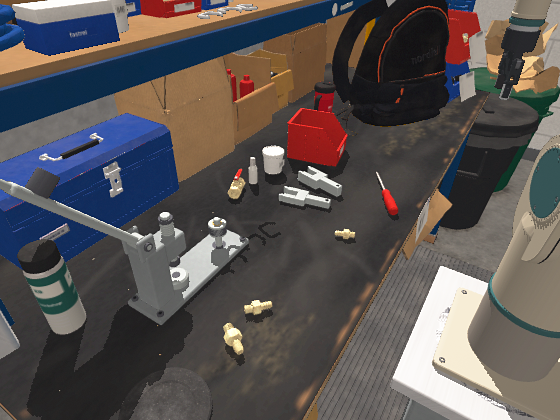

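View pics/wrist0.png

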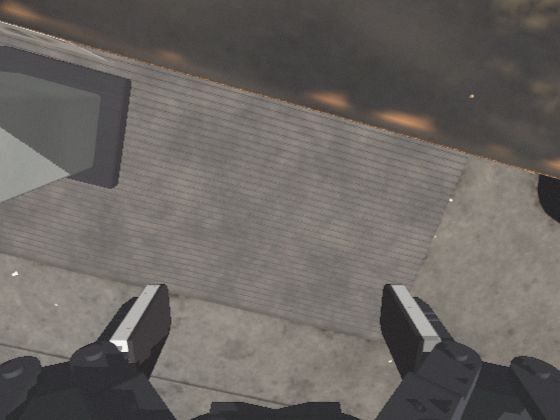

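The top view shows the rod and collar at about (218,183), the press base spanning x 125–243, and the two fork gauges at about (335,215) and (378,215). Next I'll measure them.

```bash
cat >> h.py <<'E'
def Rm(a): return R.from_euler('xyz',a).as_matrix()
def pts(c,d,u,v):
    dd=d[v,u]; p=np.stack([(u-c['cx'])/c['fx']*dd,-(v-c['cy'])/c['fy']*dd,-dd],-1)
    return p@Rm(c['attitude']).T+np.array(c['xyz'])
def ray(c,u,v,z):
    u=np.asarray(u,float);v=np.asarray(v,float)
    p=np.stack([(u-c['cx'])/c['fx'],-(v-c['cy'])/c['fy'],-np.ones_like(u)],-1)@Rm(c['attitude']).T
    o=np.array(c['xyz']); t=(z-o[2])/p[...,2]; return o+p*t[...,None]
def proj(c,P):
    q=(np.asarray(P)-np.array(c['xyz']))@Rm(c['attitude']); return c['cx']+c['fx']*q[...,0]/-q[...,2], c['cy']+c['fy']*q[...,1]/q[...,2]
def load(n):
    z=np.load(n+'.npz'); c={k:z[k] for k in ['fx','fy','cx','cy','xyz','attitude']}; return z['im'],z['d'],c
E
python3 - <<'E'
from h import *
for n in ['top','side']:
    im,d,c=load(n+'0')
    v,u=np.mgrid[0:420,0:560]; P=pts(c,d,u,v)
    hsv=cv2.cvtColor(im,cv2.COLOR_RGB2HSV)
    m=((hsv[...,1]<60)&(hsv[...,2]>110)&(P[...,2]>8)&(P[...,2]<120)&(d>0)&(P[...,0]>350)&(P[...,0]<680)&(P[...,1]>-380)&(P[...,1]<250)).astype(np.uint8)
    k,l,s,ce=cv2.connectedComponentsWithStats(m)
    for i in range(1,k):
        if s[i,4]>60:
            Q=P[l==i]; print(n,s[i],Q.min(0).round(),Q.max(0).round(),np.percentile(Q[:,2],[10,50,90]).round(1))
    bl=P[(hsv[...,2]<60)&(P[...,0]>400)&(P[...,0]<480)&(abs(P[...,1])<200)]; print('bench',np.percentile(bl[:,2],[10,50,90]))
im,d,c=load('top0'); save('topz',cv2.resize(im[150:280,180:420],None,fx=3.3,fy=3.3,interpolation=cv2.INTER_CUBIC))
im,d,c=load('side0'); save('sidez',cv2.resize(im[140:330,120:360],None,fx=3.1,fy=3.1,interpolation=cv2.INTER_CUBIC))
E
```

```text
top [366 146  30  16 386] [ 647. -333.    8.] [ 680. -269.   71.] [40.  62.8 66.4]
top [ 144  166  100   39 2935] [542.  12.   8.] [631. 248. 119.] [10.  13.5 34.1]
top [321 188  27  60 721] [ 449. -232.    8.] [ 586. -170.   28.] [15.7 18.9 21.7]
top [365 188  30  60 786] [ 450. -338.    9.] [ 587. -274.   37.] [24.1 28.5 32.2]
bench [-3.80727829e+00  3.48877100e-01  1.27779169e+03]
side [267 147  17  26 328] [ 646. -333.    9.] [ 680. -265.   67.] [17.4 46.6 64.9]
side [298 166  44  29 564] [ 450. -337.    8.] [ 589. -270.   33.] [13.  27.4 31. ]
side [279 186  52  21 521] [ 449. -229.    8.] [ 586. -168.   24.] [10.9 19.  21.2]
side [208 217  18  13 156] [567.  53.  71.] [604.  89.  90.] [74.8 76.8 87.8]
side [ 169  230   76   70 1925] [540.  15.  10.] [631. 236.  90.] [12.9 14.5 31.4]
bench [-1.02131704  0.12543951  1.50282408]
```

View pics/topz.png

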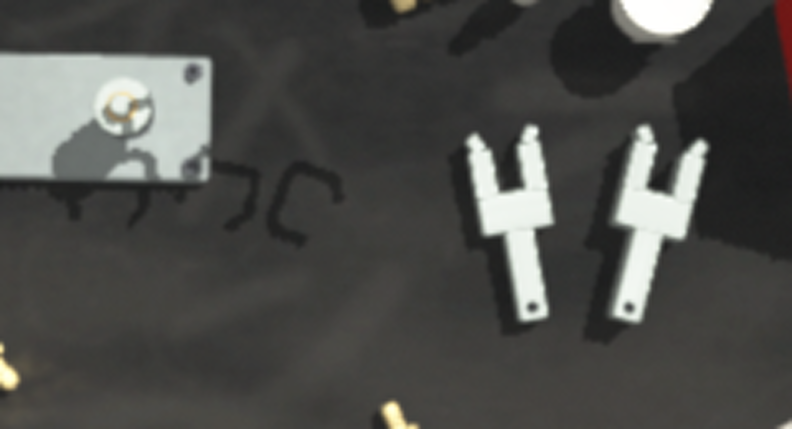

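View pics/sidez.png

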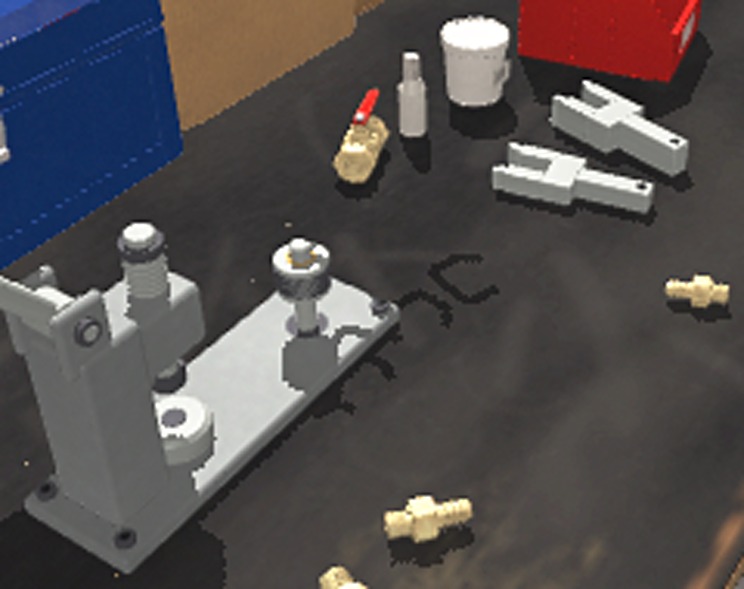

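```bash
python3 - <<'E'
from h import *
im,d,c=load('top0')
v,u=np.mgrid[0:420,0:560]; P=pts(c,d,u,v)
hsv=cv2.cvtColor(im,cv2.COLOR_RGB2HSV)
for name,(a,b) in dict(thin=(315,352),thick=(360,400)).items():
    m=(hsv[...,1]<60)&(hsv[...,2]>150)&(u>a)&(u<b)&(v>185)&(v<252)
    z=30 if name=='thick' else 20
    W=ray(c,u[m],v[m],z)[:,:2]
    r=cv2.minAreaRect((W*10).astype(np.float32)); print(name,np.array(r[0])/10,np.array(r[1])/10,r[2])
    # handle part : lowest x
    mean=W.mean(0); e=np.linalg.svd(W-mean,full_matrices=False)[2][0]; e*=np.sign(e[0]); print(mean,np.degrees(np.arctan2(e[1],e[0])), ((W-mean)@e).min(),((W-mean)@e).max())
# press base
m=((hsv[...,1]<60)&(hsv[...,2]>110)&(u>120)&(u<247)&(v>160)&(v<208)).astype(np.uint8)
W=ray(c,u[m>0],v[m>0],14)[:,:2]
# edges: bottom edge (robot side) rows per column ; right edge
for lab in ['near','right']:
    L=[]
    if lab=='near':
        for uu in range(150,236):
            vv=np.where(m[:,uu])[0]; L.append((uu,vv.max()+.5))
    else:
        for vv in range(175,200):
            uu=np.where(m[vv])[0]; L.append((uu.max()+.5,vv))
    L=np.array(L); w=ray(c,L[:,0],L[:,1],14)[:,:2]
    f=cv2.fitLine(w.astype(np.float32),cv2.DIST_HUBER,0,.01,.01).ravel(); print(lab,f,np.degrees(np.arctan2(f[1],f[0])))
# rod/collar
for n in ['top','side']:
    im,d,c=load(n+'0'); P=pts(c,d,u,v)
    s=(P[...,2]>45)&(P[...,2]<100)&(abs(P[...,0]-588)<35)&(abs(P[...,1]-70)<35); 
    print(n,np.percentile(P[s],[5,50,95],axis=0).round(1))
    t=(P[...,2]>81)&s; print(P[t].mean(0),t.sum())
print(telemetry.read_state()['eef_pos'])
E
```

```text
thin [ 516.38193359 -207.28532715] [134.44577637  50.85001831] 11.467920303344727
[ 522.88599488 -205.87080992] 10.873125305239766 -73.8455147097728 60.77790990681786
thick [ 517.25712891 -298.63818359] [ 49.88001404 135.08874512] 76.66804504394531
[ 523.16588645 -299.8238933 ] -13.160993278981667 -73.55733365188415 61.574980562841525
near [ 4.7439914e-03 -9.9998873e-01  5.4178949e+02  1.3608801e+02] -89.72818
right [9.9987912e-01 1.5547895e-02 5.8052936e+02 1.2374465e+01] 0.8908646
top [[568.4  50.7  62.3]
 [584.5  66.   75.4]
 [601.8  82.8  87.8]]
[585.54031425  68.58622304  86.0201435 ] 41
side [[567.7  59.   51.8]
 [579.6  77.1  74.7]
 [598.7  88.8  87.7]]
[584.86737769  71.97118104  86.56626451] 37
[ 168.15872503 -627.40944931  230.63000974]
```

The thick gauge is the right-hand one: about 30 mm high, yaw −13°, tail near (481,−290). The rod is at about (586.5,68.5). I'll move the wrist camera over the gauge.

{"api": "arm_command", "payload": {"rot": [[0,0,-6],[0,0,-6],[0,0,-6],[0,0,-6],[0,0,-4]], "slide": [[28,30,-5],[28,30,-5],[28,30,-5],[28,30,-5],[28,30,-5]], "gripper": [85,85,85,85,85]}}

```text
clock: 0.57
eef_pos: [297.8, -481.7, 204.2]
tool_rot: [3.134, -0.006, -1.843]
force: [0.9, -0.9, 0.4]
width: 85.1
```

{"api": "arm_command", "payload": {"rot": [[0,0,0],[0,0,0],[0,0,0],[0,0,0],[0,0,0]], "slide": [[28,30,-10],[28,30,-10],[28,30,-10],[28,30,-10],[28,30,-10]], "gripper": [85,85,85,85,85]}}

```text
clock: 0.98
eef_pos: [435.4, -332.3, 155.7]
tool_rot: [3.136, -0.007, -1.847]
force: [1.6, -0.4, -0.5]
width: 84.9
```

{"api": "arm_command", "payload": {"rot": [[0,0,2.6],[0,0,0],[0,0,0]], "slide": [[23,21,-3],[20,19,-3],[0,0,0]], "gripper": [85,85,85]}}

```text
clock: 1.23
eef_pos: [486.2, -278.8, 146.4]
tool_rot: [3.134, 0.001, -1.785]
force: [-0.7, 1.6, -0.3]
width: 84.9
```

```bash
python3 - <<'E'
from h import *
s=telemetry.read_state(); print(s['eef_pos'],s['tool_rot'],s['qpos'])
n='wrist';c=get_calibration(n)
im,d=get_image(n); save(n+'1',im); np.savez(n+'1.npz',im=im,d=d,**{k:np.array(v) for k,v in c.items()}); print(c)
E
```

```text
[ 486.22550362 -278.77363229  146.42790681] [ 3.13385621e+00  6.11546392e-04 -1.78530440e+00] [ 0.35898715  0.62053355  0.17016805  1.85067209 -0.15270584  0.69062935
 -1.16858965]
{'fx': 367.32669304770815, 'fy': 367.32669304770815, 'cx': 275.0298382615495, 'cy': 214.28375758186505, 'xyz': array([ 566.5189496 , -296.19620573,  286.70402882]), 'attitude': array([-3.27136581e-01,  8.28191673e-04, -1.78547880e+00])}
```

View pics/wrist1.png

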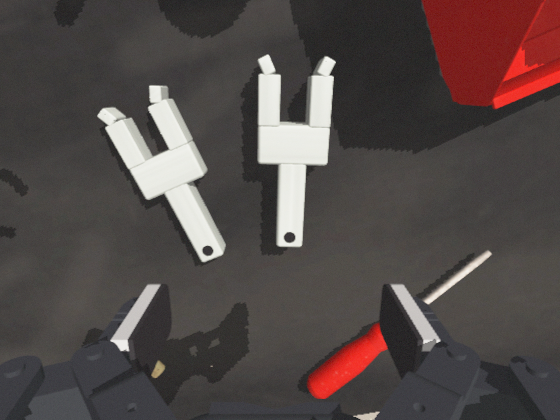

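The wrist view shows the thick gauge in the centre, its handle running from (290,165) to (290,245) and its prongs upward. The thin gauge is to the left at about (180,180).

```bash
cat >> h.py <<'E'
def gauge(c,im,box,zt):
    v,u=np.mgrid[0:420,0:560]; hsv=cv2.cvtColor(im,cv2.COLOR_RGB2HSV)
    m=(hsv[...,1]<60)&(hsv[...,2]>130)&(u>box[0])&(u<box[2])&(v>box[1])&(v<box[3])
    return m
E
python3 - <<'E'
from h import *
im,d,c=load('wrist1')
m=gauge(c,im,(245,40,345,260),30)
v,u=np.mgrid[0:420,0:560]; P=pts(c,d,u,v)
k,l,s,ce=cv2.connectedComponentsWithStats(m.astype(np.uint8)); i=1+np.argmax(s[1:,4]); m=l==i; print(s[i])
Q=P[m]; print('z',np.percentile(Q[:,2],[5,25,50,75,95]))
bl=P[(u>340)&(u<420)&(v>180)&(v<260)]; print('bench z',np.percentile(bl[:,2],[10,50,90]))
# handle edges by row
A=[];B=[]
for r in range(178,232):
    x=np.where(m[r])[0]; A.append((x.min()-.5,r)); B.append((x.max()+.5,r))
A=np.array(A);B=np.array(B)
a=ray(c,A[:,0],A[:,1],30)[:,:2]; b=ray(c,B[:,0],B[:,1],30)[:,:2]
for w in (a,b,(a+b)/2):
    f=cv2.fitLine(w.astype(np.float32),cv2.DIST_HUBER,0,.01,.01).ravel(); f*= np.r_[np.sign(f[0]),np.sign(f[0]),1,1]; print(f,np.degrees(np.arctan2(f[1],f[0])))
e=f[:2]; p0=f[2:]; nrm=np.array([-e[1],e[0]]); print('width',(( b-p0)@nrm).mean()-((a-p0)@nrm).mean())
rr=np.where(m[:,290])[0].max()+.5
end=ray(c,290,rr,30)[:2]; t=(end-p0)@e; E=p0+t*e; print('row',rr,'end(z30)',E,'tail',E+30*e,'origin',E+100*e)
# whole
W=ray(c,u[m],v[m],30)[:,:2]; t=(W-E)@e; n=(W-E)@nrm; print('len',t.max(),'n',n.min(),n.max())
# height by triangulating hole / tip with top view: hole at px
E
```

```text
[ 258   54   78  193 7713]
z [26.72711532 27.71246314 28.24653848 28.72507743 29.43117603]
bench z [-2.57685875 -1.68912336 -0.8108634 ]
[ 9.7194999e-01 -2.3518750e-01  4.8893097e+02 -2.8060522e+02] -13.602676
[ 9.7020459e-01 -2.4228707e-01  4.8707315e+02 -3.0040762e+02] -14.021564
[ 9.7147346e-01 -2.3714843e-01  4.8626099e+02 -2.9008191e+02] -13.718299
width -19.6851188986942
row 246.5 end(z30) [ 453.95953432 -282.19673361] tail [ 483.1037375  -289.31118645] origin [ 551.10688081 -305.91157736]
len 134.2233051339889 n -25.05743560347871 24.757185956826813
```

```bash
cat >> h.py <<'E'
def delta(xyz,yawdeg,tiltfix=True):
    s=telemetry.read_state(); T=R.from_euler('xyz',[np.pi,0,np.radians(yawdeg)]); C=R.from_euler('xyz',s['tool_rot'])
    print('clk',round(s['clock'],2),'eef',s['eef_pos'].round(2),'slide',(np.array(xyz)-s['eef_pos']).round(2),'rot',np.degrees((T*C.inv()).as_rotvec()).round(2),'F',s['force'].round(2),'T',s['torque'].round(3),'w',round(s['width'],1),'q',s['qpos'].round(3))
E
python3 -c "
from h import *
delta([482.9,-289.3,3],-103.7)"
```

```text
clk 1.28 eef [ 484.08 -281.08  146.59] slide [  -1.18   -8.22 -143.59] rot [-0.05 -0.52 -1.29] F [-0.68  0.51 -0.17] T [0.006 0.012 0.02 ] w 85.2 q [ 0.361  0.62   0.173  1.852 -0.151  0.691 -1.167]
```

{"api": "arm_command", "payload": {"rot": [[0,-0.5,-1.3],[0,0,0],[0,0,0],[0,0,0],[0,0,0]], "slide": [[-1,-8,-30],[0,0,-30],[0,0,-25],[0,0,0],[0,0,0]], "gripper": [50,50,50,50,50]}}

```text
clock: 1.7
eef_pos: [482.3, -293.3, 60.7]
tool_rot: [-3.138, -0.004, -1.813]
force: [0.5, 0.0, 0.6]
width: 49.7
```

```bash
python3 -c "
from h import *
delta([482.9,-289.3,3],-103.7)
c=get_calibration('wrist'); im,d=get_image('wrist'); save('wrist2',im)
print(proj(c,[482.9,-289.3,30]))"
```

```text
clk 1.7 eef [ 482.29 -293.29   60.68] slide [  0.61   3.99 -57.68] rot [0.25 0.14 0.16] F [0.5  0.05 0.56] T [-0.066  0.058 -0.02 ] w 49.7 q [ 0.408  0.753  0.136  1.9   -0.19   0.497 -1.138]
(np.float64(267.45510978579955), np.float64(260.1338472447004))
```

View pics/wrist2.png

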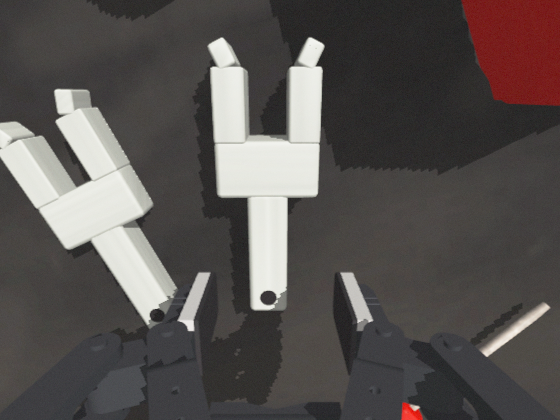

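{"api": "arm_command", "payload": {"rot": [[0.2,0.1,0.2],[0,0,0],[0,0,0],[0,0,0],[0,0,0]], "slide": [[0.5,4,-5],[0,0,-20],[0,0,-14],[0,0,0],[0,0,0]], "gripper": [38,38,38,38,38]}}

```text
clock: 2.17
eef_pos: [485.9, -292.7, 27.6]
tool_rot: [-3.13, -0.004, -1.811]
force: [-0.3, -0.3, 0.0]
width: 37.6
```

```bash
python3 -c "
from h import *
delta([482.9,-289.3,3],-103.7)
c=get_calibration('wrist'); im,d=get_image('wrist'); save('wrist3',im)
print(proj(c,[482.9,-289.3,30]))"
```

```text
clk 2.17 eef [ 485.87 -292.69   27.6 ] slide [ -2.97   3.39 -24.6 ] rot [0.37 0.58 0.07] F [-0.31 -0.25  0.04] T [-0.053  0.035  0.006] w 37.6 q [ 0.418  0.808  0.116  1.909 -0.202  0.424 -1.13 ]
(np.float64(269.56316897088897), np.float64(300.2043107456372))
```

View pics/wrist3.png

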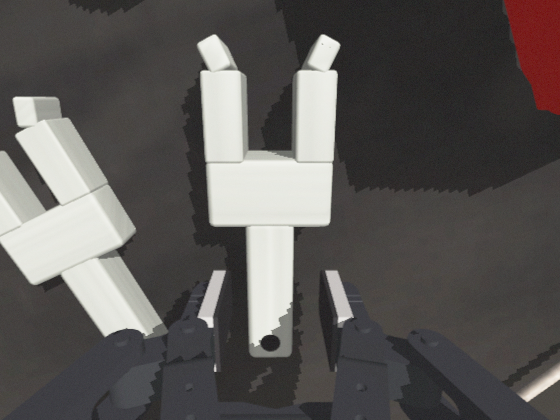

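```bash
python3 -c "
from h import *
c=get_calibration('wrist'); im,d=get_image('wrist')
for u,v in [(125,335),(150,345),(190,325),(200,300),(185,370),(100,360),(215,300),(128,310),(150,325)]:
    print(u,v,pts(c,d,u,v).round(1), d[v,u])
delta([482.9,-289.3,3],-103.7)
"
```

```text
125 335 [ 509.5 -253.    78. ] 107.13341
150 345 [ 501.4 -256.2   73.2] 113.904816
190 325 [ 505.  -270.2   72.7] 112.39562
200 300 [ 499.3 -266.5   47.4] 138.44365
185 370 [ 507.1 -274.9   96. ] 89.249374
100 360 [ 509.1 -249.5   87.2] 98.750946
215 300 [ 501.7 -274.3   54.5] 130.39365
128 310 [ 486.9 -221.3   17.9] 173.31375
150 325 [ 472.6 -224.8   11. ] 183.86955
clk 2.27 eef [ 486.04 -292.73   27.88] slide [ -3.14   3.43 -24.88] rot [0.39 0.61 0.07] F [ 0.38 -0.2  -0.53] T [-0.014 -0.001 -0.035] w 38.1 q [ 0.418  0.807  0.116  1.909 -0.202  0.424 -1.13 ]
```

{"api": "arm_command", "payload": {"rot": [[0.4,0.6,0],[0,0,0],[0,0,0],[0,0,0]], "slide": [[-3,2.5,-12],[0,0,-9],[0,0,-2],[0,0,0]], "gripper": [38,38,38,38]}}

```text
clock: 2.6
eef_pos: [484.5, -290.8, 5.6]
tool_rot: [-3.138, -0.001, -1.811]
force: [-0.4, -0.1, -0.6]
width: 38.1
```

```bash
python3 -c "
from h import *
delta([482.9,-289.3,3],-103.7)"
```

```text
clk 2.6 eef [ 484.53 -290.82    5.6 ] slide [-1.63  1.52 -2.6 ] rot [0.08 0.2  0.05] F [-0.45 -0.12 -0.64] T [ 0.009  0.007 -0.023] w 38.1 q [ 0.424  0.846  0.105  1.909 -0.207  0.393 -1.126]
```

{"api": "arm_command", "payload": {"rot": [[0,0,0],[0,0,0],[0,0,0],[0,0,0],[0,0,0]], "slide": [[-1,1,-3],[0,0,0],[0,0,0],[0,0,0],[0,0,0]], "gripper": [38,10,10,10,10]}}

```text
clock: 3.02
eef_pos: [483.4, -289.7, 2.1]
tool_rot: [-3.138, -0.001, -1.811]
force: [0.2, 0.3, -2.6]
width: 19.2
```

{"api": "arm_command", "payload": {"rot": [[0,0,0],[0,0,0]], "slide": [[0,0,0],[0,0,0]], "gripper": [10,10]}}

```text
clock: 3.18
eef_pos: [483.3, -289.7, 2.1]
tool_rot: [-3.138, -0.001, -1.811]
force: [-0.3, -0.7, -1.3]
width: 19.0
```

```bash
python3 -c "
from h import *
delta([482.9,-289.3,3],-103.7)"
```

```text
clk 3.18 eef [ 483.34 -289.72    2.11] slide [-0.44  0.42  0.89] rot [0.08 0.18 0.05] F [-0.3  -0.67 -1.32] T [-0.017  0.052 -0.016] w 19.0 q [ 0.425  0.851  0.102  1.914 -0.208  0.383 -1.125]
```

{"api": "arm_command", "payload": {"rot": [[0,0,0],[0,0,0],[0,0,3],[0,0,5],[0,0,5]], "slide": [[0,0,12],[0,0,20],[-4,10,25],[-4,25,10],[-4,32,0]], "gripper": [10,10,10,10,10]}}

```text
clock: 3.6
eef_pos: [469.2, -229.2, 72.6]
tool_rot: [-3.139, -0.008, -1.588]
force: [0.9, -0.1, -2.9]
width: 19.2
```

{"api": "arm_command", "payload": {"rot": [[0,0,0],[0,0,0],[0,0,0],[0,0,0],[0,0,0]], "slide": [[-4,33,0],[-4,33,0],[-4,33,0],[-4,33,0],[-4,25,0]], "gripper": [10,10,10,10,10]}}

```text
clock: 4.02
eef_pos: [447.6, -67.1, 78.2]
tool_rot: [-3.134, -0.009, -1.589]
force: [1.1, 1.2, -3.2]
width: 19.2
```

```bash
python3 -c "
from h import *
delta([451,68.5,60],-90)"
```

```text
clk 4.02 eef [447.59 -67.13  78.24] slide [  3.41 135.63 -18.24] rot [0.51 0.43 1.02] F [ 1.13  1.18 -3.22] T [ 0.054  0.112 -0.049] w 19.2 q [-0.005  0.628  0.123  2.195 -0.205  0.32  -1.299]
```

{"api": "arm_command", "payload": {"rot": [[0.5,0.4,1],[0,0,0],[0,0,0],[0,0,0],[0,0,0]], "slide": [[13,22,18],[15,25,20],[15,20,16],[0,0,0],[0,0,0]], "gripper": [10,10,10,10,10]}}

```text
clock: 4.43
eef_pos: [486.0, 12.6, 137.3]
tool_rot: [3.134, 0.006, -1.559]
force: [-0.9, -0.3, -3.9]
width: 19.2
```

```bash
python3 -c "
from h import *
delta([451,68.5,60],-90)
n='wrist';c=get_calibration(n)
im,d=get_image(n); save(n+'4',im); np.savez(n+'4.npz',im=im,d=d,**{k:np.array(v) for k,v in c.items()})
print(c['xyz'],proj(c,[[586.5,68.5,88],[541.5,13,14]]))
"
```

```text
clk 4.43 eef [485.97  12.63 137.31] slide [-34.97  55.87 -77.31] rot [-0.35 -0.42 -0.7 ] F [-0.89 -0.34 -3.87] T [-0.098  0.169 -0.006] w 19.2 q [-0.208  0.554  0.187  2.056 -0.198  0.556 -1.437]
[568.13728212  12.88641126 277.66373145] (array([160.52731585, 276.76682976]), array([ 47.43311316, 129.87764968]))
```

View pics/wrist4.png

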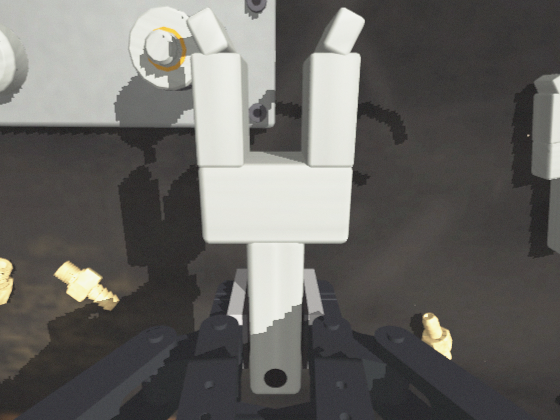

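Rod top at (160,46) and base corner at (275,127) agree with the projections to about 2 px. I'll refine the edge yaw and the rod.

```bash
python3 - <<'E'
from h import *
im,d,c=load('wrist4'); 
g=cv2.cvtColor(im,cv2.COLOR_RGB2GRAY).astype(int)
L=[]
for u in list(range(3,110))+list(range(250,268)):
    col=np.diff(cv2.GaussianBlur(g[:,u].astype(np.float32)[:,None],(1,5),0).ravel())[105:150]; k=np.argmin(col)
    if col[k]<-8: L.append((u,105+k+.5))
L=np.array(L); w=ray(c,L[:,0],L[:,1],14)[:,:2]
f=cv2.fitLine(w.astype(np.float32),cv2.DIST_HUBER,0,.01,.01).ravel(); print(len(L),f,np.degrees(np.arctan2(f[1],f[0])))
v,u=np.mgrid[0:420,0:560]; P=pts(c,d,u,v)
for lo,hi in((84,95),(60,82)):
  s=(P[...,2]>lo)&(P[...,2]<hi)&(u>120)&(u<186)&(v<100); q=P[s]; print(s.sum(),q.mean(0),np.percentile(q,[2,98],axis=0).round(1))
crop=cv2.resize(im[0:130,110:290],None,fx=4,fy=4,interpolation=cv2.INTER_CUBIC); save('rodz',crop)
# gauge in hand
m=(g>150)&(u>240)&(u<310)&(v>245)&(v<300)
E
```

```text
125 [ 1.2605409e-02 -9.9992055e-01  5.4246033e+02  1.7509618e+02] -89.27774
892 [586.82246423  69.17031677  85.99024973] [[579.9  62.4  84.2]
 [593.8  76.3  87.7]]
3051 [587.33011932  72.72762809  74.91903817] [[568.5  60.   72.8]
 [604.8  87.3  77.9]]
```

View pics/rodz.png

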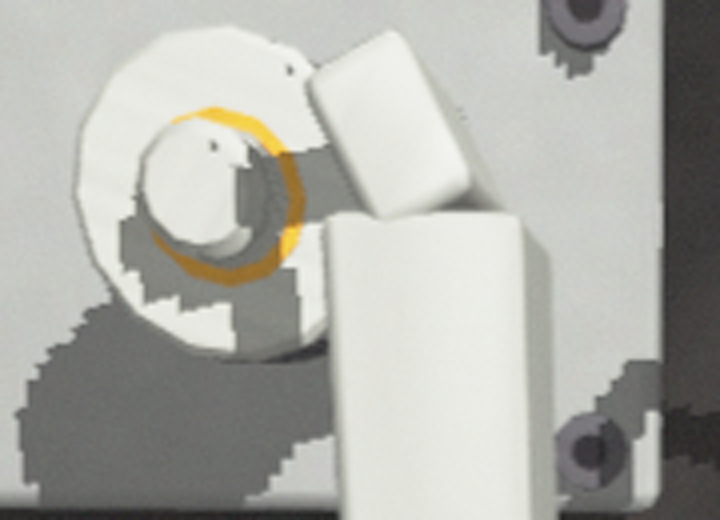

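```bash
python3 - <<'E'
from h import *
im,d,c=load('wrist4'); hsv=cv2.cvtColor(im,cv2.COLOR_RGB2HSV)
v,u=np.mgrid[0:420,0:560]; 
m=(hsv[...,1]>70)&(hsv[...,2]>120)&(v>220)&(u<160)
k,l,s,_=cv2.connectedComponentsWithStats(m.astype(np.uint8))
P=pts(c,d,u,v)
for i in range(1,k):
    if s[i,4]>50: print(s[i],P[l==i].min(0).round(),P[l==i].max(0).round())
E
python3 -c "
from h import *
delta([449,68,22],-89.5)"
```

```text
[  0 257  14  48 390] [387. 227.  -3.] [435. 250.  20.]
[ 53 261  67  49 620] [384.  13.  -3.] [568. 203. 278.]
clk 4.48 eef [486.79  12.96 137.42] slide [ -37.79   55.04 -115.42] rot [-0.39 -0.32 -0.19] F [ 0.92  0.46 -1.89] T [0.042 0.029 0.04 ] w 19.2 q [-0.207  0.554  0.185  2.055 -0.199  0.555 -1.437]
```

{"api": "arm_command", "payload": {"rot": [[-0.4,-0.3,-0.2],[0,0,0],[0,0,0],[0,0,0],[0,0,0]], "slide": [[-30,5,-10],[-8,30,-25],[0,20,-30],[0,0,-25],[0,0,0]], "gripper": [10,10,10,10,10]}}

```text
clock: 4.9
eef_pos: [447.6, 63.8, 47.3]
tool_rot: [-3.135, -0.003, -1.572]
force: [-0.9, -0.1, -3.1]
width: 18.9
```

```bash
python3 -c "
from h import *
delta([449,68,19],-89.5)"
```

```text
clk 4.9 eef [447.63  63.77  47.34] slide [  1.37   4.23 -28.34] rot [0.16 0.36 0.56] F [-0.88 -0.07 -3.09] T [-0.047  0.154 -0.014] w 18.9 q [-0.284  0.694  0.114  2.207 -0.283  0.248 -1.494]
```

{"api": "arm_command", "payload": {"rot": [[0.2,0.4,0.6],[0,0,0],[0,0,0],[0,0,0]], "slide": [[0,4,-14],[0,0,-12],[0,0,0],[0,0,0]], "gripper": [10,10,10,10]}}

```text
clock: 5.23
eef_pos: [445.6, 64.4, 25.2]
tool_rot: [3.134, 0.001, -1.568]
force: [0.7, 0.3, -2.5]
width: 19.0
```

```bash
python3 -c "
from h import *
delta([449,68,19],-89.5)
for n in ['wrist','side']:
    c=get_calibration(n)
    im,d=get_image(n); np.savez(n+'5.npz',im=im,d=d,**{k:np.array(v) for k,v in c.items()})
    if n=='wrist': save(n+'5',im)
    else: save(n+'5',cv2.resize(im[190:300,150:330],None,fx=4,fy=4,interpolation=cv2.INTER_CUBIC))
"
```

```text
clk 5.23 eef [445.56  64.36  25.18] slide [ 3.44  3.64 -6.18] rot [-0.06 -0.43  0.37] F [ 0.67  0.32 -2.46] T [ 0.037  0.089 -0.044] w 19.0 q [-0.328  0.75   0.184  2.208 -0.574  0.236 -1.2  ]
```

View pics/wrist5.png

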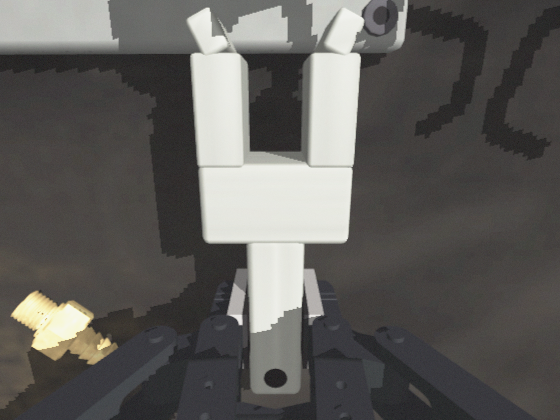

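View pics/side5.png

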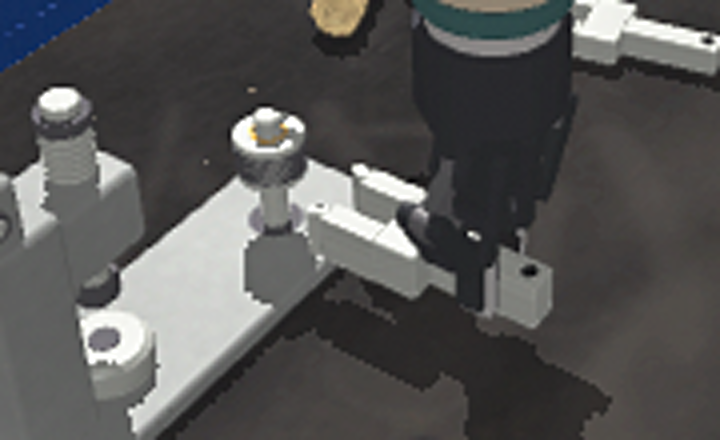

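```bash
python3 - <<'E'
from h import *
im,d,c=load('wrist5'); v,u=np.mgrid[0:420,0:560]; P=pts(c,d,u,v)
for nm,(a,b,e,f) in dict(handle=(255,250,298,295),body=(210,175,340,235),pL=(200,70,238,155),pR=(312,70,352,155),base=(30,10,100,40)).items():
    q=P[b:f,a:e].reshape(-1,3); A=np.c_[q[:,0]-q[:,0].mean(),q[:,1]-q[:,1].mean(),np.ones(len(q))]; s=np.linalg.lstsq(A,q[:,2],rcond=None)[0]; print(nm,q.mean(0).round(1),s.round(4))
# centreline of slot/handle
hsv=cv2.cvtColor(im,cv2.COLOR_RGB2HSV); g=hsv[...,2]>140
for r,lo,hi in ((255,235,315),(275,240,310),(200,180,370),(100,180,260),(100,290,370)):
    x=np.where(g[r,lo:hi])[0]+lo; print(r,x.min(),x.max(), ray(c,[x.min()-.5,x.max()+.5],[r,r],54).round(1)[:, :2].tolist())
im,d,c=load('side5'); P=pts(c,d,u,v)
s=(abs(P[...,0]-587)<30)&(abs(P[...,1]-69)<30)&(P[...,2]>16); q=P[s]; rad=np.hypot(q[:,0]-586.8,q[:,1]-69.2)
h=q[(rad>14)]; print('collar z',np.percentile(h[:,2],[2,5,50,90,98]))
print(np.histogram(h[:,2],bins=np.arange(16,92,4)))
E
```

```text
handle [467.9  64.2  51.5] [5.11900e-01 2.30000e-03 5.14596e+01]
body [492.3  64.8  51.3] [3.88600e-01 1.20000e-03 5.13081e+01]
pL [521.2  81.6  51.2] [ 2.02000e-02 -8.15700e-01  5.11554e+01]
pR [521.3  47.7  51.1] [1.98000e-02 7.46300e-01 5.11181e+01]
base [550.7 143.5  12.8] [-0.8561 -0.4211 12.8112]
255 248 303 [[475.6, 73.7], [475.7, 55.1]]
275 248 309 [[468.2, 73.9], [468.2, 52.8]]
200 201 350 [[494.7, 88.2], [494.8, 40.7]]
100 194 247 [[524.9, 88.3], [524.9, 72.6]]
100 310 357 [[525.0, 54.7], [525.0, 40.7]]
collar z [16.17186143 28.47542989 65.85312659 76.64636743 77.94460417]
(array([13,  0,  0,  0,  0,  0,  0,  0, 13, 26, 23, 33, 25, 28, 44, 43,  0,
        0]), array([16, 20, 24, 28, 32, 36, 40, 44, 48, 52, 56, 60, 64, 68, 72, 76, 80,
       84, 88]))
```

{"api": "arm_command", "payload": {"rot": [[0,-0.4,0.4],[0,0,0],[0,0,0]], "slide": [[6,4,-2],[0,0,-4.5],[0,0,0]], "gripper": [10,10,10]}}

```text
clock: 5.58
eef_pos: [454.6, 68.5, 21.5]
tool_rot: [-3.135, 0.004, -1.561]
force: [-0.4, -0.8, -2.2]
width: 19.1
```

```bash
python3 -c "
from h import *
delta([516.8,68.6,17],-89.5)"
```

```text
clk 5.58 eef [454.59  68.54  21.48] slide [ 6.221e+01  6.000e-02 -4.480e+00] rot [-0.22  0.35 -0.08] F [-0.4  -0.76 -2.19] T [-0.039  0.161 -0.006] w 19.1 q [-0.348  0.763  0.207  2.196 -0.668  0.236 -1.105]
```

{"api": "arm_command", "payload": {"rot": [[-0.2,0.3,0],[0,0,0],[0,0,0]], "slide": [[2,0,-3.5],[0,0,-1],[0,0,0]], "gripper": [10,10,10]}}

```text
clock: 5.83
eef_pos: [458.6, 69.0, 18.0]
tool_rot: [-3.138, 0.001, -1.56]
force: [0.6, 0.4, -3.0]
width: 19.4
```

```bash
python3 -c "
from h import *
delta([516.8,68.6,17],-89.5)"
```

```text
clk 5.83 eef [458.56  68.99  18.  ] slide [58.24 -0.39 -1.  ] rot [-0.05  0.21 -0.11] F [ 0.63  0.36 -2.95] T [-0.026  0.117  0.012] w 19.4 q [-0.355  0.774  0.216  2.184 -0.672  0.243 -1.102]
```

{"api": "arm_command", "payload": {"rot": [[0,0,0],[0,0,0],[0,0,0],[0,0,0],[0,0,0]], "slide": [[4,-0.4,-1],[6,0,0],[6,0,0],[4,0,0],[0,0,0]], "gripper": [10,10,10,10,10]}}

```text
clock: 6.25
eef_pos: [481.4, 68.5, 17.2]
tool_rot: [-3.137, 0.001, -1.56]
force: [1.0, -0.7, -2.7]
width: 19.1
```

```bash
python3 -c "
from h import *
delta([516.8,68.6,17],-89.5)
im,d=get_image('side'); save('side6',cv2.resize(im[190:300,150:330],None,fx=4,fy=4,interpolation=cv2.INTER_CUBIC))"
```

```text
clk 6.25 eef [481.43  68.54  17.23] slide [35.37  0.06 -0.23] rot [-0.05  0.28 -0.12] F [ 0.97 -0.68 -2.7 ] T [-0.002  0.076 -0.017] w 19.1 q [-0.367  0.791  0.252  2.126 -0.656  0.295 -1.113]
```

View pics/side6.png

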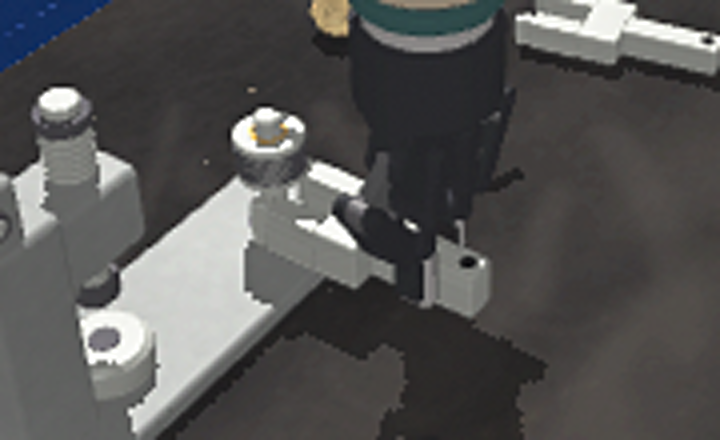

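The prongs now straddle the rod under the collar. I'll lower onto the base and keep sliding in.

{"api": "arm_command", "payload": {"rot": [[0,0,0],[0,0,0],[0,0,0],[0,0,0],[0,0,0]], "slide": [[6,0,-0.3],[6,0,-0.3],[6,0,-0.3],[4,0,0],[0,0,0]], "gripper": [10,10,10,10,10]}}

```text
clock: 6.72
eef_pos: [504.2, 68.6, 16.3]
tool_rot: [-3.139, 0.001, -1.56]
force: [1.4, 0.1, -1.8]
width: 19.0
```

```bash
python3 -c "
from h import *
delta([516.8,68.6,16],-89.5)"
```

```text
clk 6.72 eef [504.25  68.62  16.29] slide [12.55 -0.02 -0.29] rot [-0.06  0.16 -0.13] F [ 1.45  0.12 -1.82] T [0.018 0.021 0.017] w 19.0 q [-0.377  0.81   0.285  2.065 -0.639  0.35  -1.129]
```

{"api": "arm_command", "payload": {"rot": [[0,0,0],[0,0,0],[0,0,0]], "slide": [[4,0,-0.3],[4,0,0],[0,0,0]], "gripper": [10,10,10]}}

```text
clock: 6.97
eef_pos: [511.4, 68.7, 16.4]
tool_rot: [-3.142, 0.002, -1.56]
force: [1.2, 0.3, -0.5]
width: 18.8
```

{"api": "arm_command", "payload": {"rot": [[0,0,0],[0,0,0]], "slide": [[1.5,0,0],[1,0,0]], "gripper": [10,10]}}

```text
clock: 7.13
eef_pos: [514.1, 68.7, 16.4]
tool_rot: [-3.141, 0.002, -1.56]
force: [-0.2, 0.2, 0.4]
width: 19.1
```

{"api": "arm_command", "payload": {"rot": [[0,0,0],[0,0,0]], "slide": [[1,0,0],[1,0,0]], "gripper": [10,10]}}

```text
clock: 7.3
eef_pos: [515.9, 68.7, 16.2]
tool_rot: [3.141, 0.002, -1.56]
force: [-2.4, 0.2, 0.2]
width: 19.1
```

{"api": "arm_command", "payload": {"rot": [[0,0,0],[0,0,0]], "slide": [[1,0,-0.3],[1,0,0]], "gripper": [10,10]}}

```text
clock: 7.47
eef_pos: [516.7, 68.8, 16.2]
tool_rot: [3.139, 0.002, -1.56]
force: [-3.6, 0.2, 2.6]
width: 19.3
```

{"api": "arm_command", "payload": {"rot": [[0,0,0],[0,0,0]], "slide": [[1,0,0],[0,0,0]], "gripper": [10,10]}}

```text
clock: 7.63
eef_pos: [517.6, 68.8, 16.4]
tool_rot: [3.139, 0.003, -1.56]
force: [-1.0, -0.1, 0.4]
width: 19.0
```

{"api": "arm_command", "payload": {"rot": [[0,0,0],[0,0,0]], "slide": [[1.2,0,0],[1.2,0,0]], "gripper": [10,10]}}

```text
clock: 7.8
eef_pos: [519.1, 68.8, 16.3]
tool_rot: [3.137, 0.003, -1.56]
force: [-6.1, 0.2, 3.2]
width: 19.1
```

```bash
python3 -c "
from h import *
delta([516.8,68.6,16],-89.5)
for n in ['wrist','side']:
    c=get_calibration(n)
    im,d=get_image(n); np.savez(n+'7.npz',im=im,d=d,**{k:np.array(v) for k,v in c.items()})
    if n=='wrist': save(n+'7',im)
    else: save(n+'7',cv2.resize(im[190:300,150:330],None,fx=4,fy=4,interpolation=cv2.INTER_CUBIC))
"
```

```text
clk 7.8 eef [519.1   68.83  16.33] slide [-2.3  -0.23 -0.33] rot [-0.16 -0.28 -0.1 ] F [-6.08  0.17  3.15] T [-0.105  0.734 -0.06 ] w 19.1 q [-0.383  0.824  0.308  2.018 -0.625  0.397 -1.142]
```

View pics/wrist7.png

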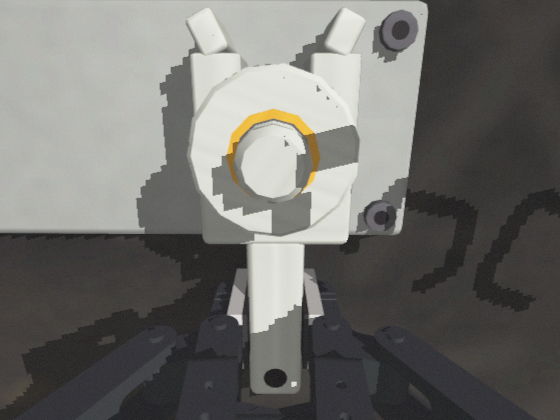

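View pics/side7.png

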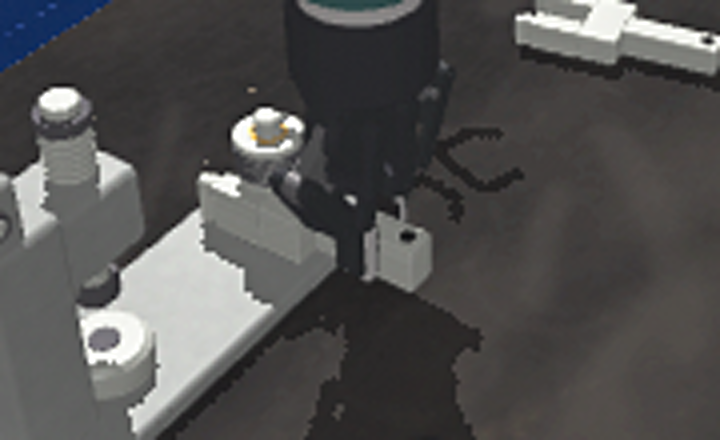

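```bash
python3 - <<'E'
from h import *
im,d,c=load('wrist7'); v,u=np.mgrid[0:420,0:560]; P=pts(c,d,u,v)
s=(P[...,2]>83)&(P[...,2]<95)&(u>220)&(u<330)&(v>100)&(v<210); print('rod',P[s].mean(0),np.percentile(P[s],[1,99],axis=0).round(1))
print('junction',ray(c,[220.,330.],[243.5,243.5],44))
print('end',ray(c,275.,392.5,44))
print('tipbase', ray(c,[205.,345.],[54.,54.],44))
e=np.where(np.diff(cv2.cvtColor(im,cv2.COLOR_RGB2GRAY)[225:255,225].astype(int))<-20); print(e)
s=(P[...,2]>70)&(P[...,2]<82)&(u>185)&(u<365)&(v>60)&(v<240); q=P[s]; print('collar top z',np.median(q[:,2]),np.percentile(q,[1,99],axis=0).round(1))
E
```

```text
rod [587.4466515   69.80943306  85.96593566] [[579.8  62.6  83.6]
 [594.3  77.   87.7]]
junction [[552.55788911  87.51911217  44.        ]
 [552.97861824  50.88369067  44.        ]]
end [490.21985016  68.55330144  44.        ]
tipbase [[610.63757435  89.58569523  44.        ]
 [611.03324483  50.00735852  44.        ]]
(array([18]),)
collar top z 74.81529194308165 [[569.1  51.6  73. ]
 [605.3  87.9  76.6]]
```

{"api": "arm_command", "payload": {"rot": [[0,0,0],[0,0,0]], "slide": [[1.5,0,0],[1.5,0,0]], "gripper": [10,10]}}

```text
clock: 8.07
eef_pos: [519.1, 68.8, 16.3]
tool_rot: [3.131, 0.004, -1.56]
force: [-6.9, 0.3, 6.6]
width: 19.0
```

```bash
python3 -c "
from h import *
delta([516.8,68.6,16],-89.5)
im,d=get_image('wrist'); save('wrist8',im)"
```

```text
clk 8.07 eef [519.08  68.81  16.27] slide [-2.28 -0.21 -0.27] rot [-0.2  -0.6  -0.09] F [-6.91  0.33  6.61] T [-0.192  0.774 -0.015] w 19.0 q [-0.384  0.826  0.312  2.013 -0.622  0.407 -1.144]
```

View pics/wrist8.png

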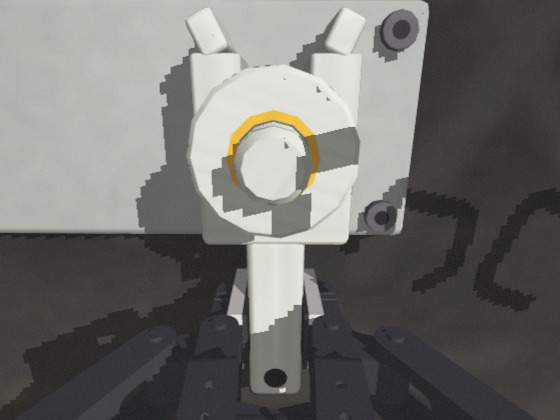

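The gauge is home: it stopped dead under a rising push, and the image agrees. I'll release and raise.

{"api": "arm_command", "payload": {"rot": [[0,0,0],[0,0,0],[0,0,0],[0,0,0],[0,0,0]], "slide": [[0,0,0],[0,0,0],[0,0,0],[0,0,0],[0,0,0]], "gripper": [30,45,85,85,85]}}

```text
clock: 8.53
eef_pos: [523.6, 68.7, 16.5]
tool_rot: [3.139, 0.002, -1.56]
force: [-0.1, -0.9, -0.6]
width: 77.0
```

{"api": "arm_command", "payload": {"rot": [[0,0,0],[0,0,0],[0,0,7],[0,0,7],[0,0,7]], "slide": [[0,0,15],[0,0,25],[0,0,30],[0,0,30],[0,0,15]], "gripper": [85,85,85,85,85]}}

```text
clock: 8.95
eef_pos: [521.8, 67.7, 131.5]
tool_rot: [3.131, -0.002, -1.185]
force: [0.9, -0.7, -0.3]
width: 85.0
```

```bash
python3 -c "
from h import *
delta([587.3,69.5,125],90)
n='wrist';c=get_calibration(n)
im,d=get_image(n); np.savez(n+'9.npz',im=im,d=d,**{k:np.array(v) for k,v in c.items()});save('wrist9',im)"
```

```text
clk 8.95 eef [521.77  67.66 131.51] slide [65.53  1.84 -6.51] rot [  0.78   0.33 157.87] F [ 0.85 -0.74 -0.33] T [ 0.033 -0.052  0.07 ] w 85.0 q [-0.44   0.632  0.388  1.957 -0.378  0.633 -0.994]
```

View pics/wrist9.png

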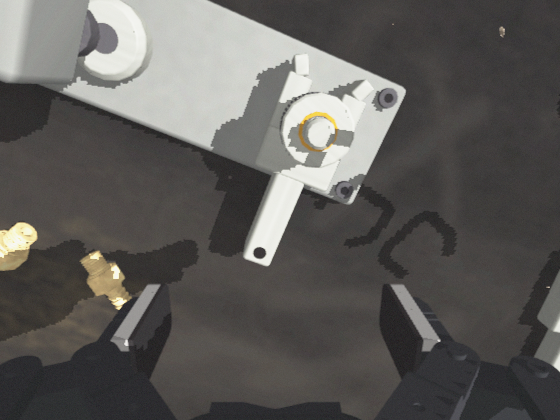

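```bash
python3 - <<'E'
from h import *
im,d,c=load('wrist9'); v,u=np.mgrid[0:420,0:560]; P=pts(c,d,u,v)
w=(u>260)&(u<380)&(v>80)&(v<180)
for lo,hi in ((82,95),(68,80)):
    s=w&(P[...,2]>lo)&(P[...,2]<hi); q=P[s]; cc,r=cv2.minEnclosingCircle((q[:,:2]).astype(np.float32)); print(s.sum(),q.mean(0).round(1),cc,r,np.median(q[:,2]))
    a,b=np.array(np.where(s)[::-1]).mean(1); print('px',a,b)
E
```

```text
787 [587.2  70.1  85.9] (587.0665893554688, 69.6814193725586) 7.904730319976807 86.02261545851766
px 319.8246505717916 133.37992376111816
3555 [587.9  70.6  74.7] (587.0787353515625, 69.7636489868164) 19.737533569335938 74.8173934211041
px 316.94289732770744 129.10351617440224
```

{"api": "arm_command", "payload": {"rot": [[0.4,0.3,6.5],[0.4,0,6.5],[0,0,6.5],[0,0,6.5],[0,0,6]], "slide": [[20,1,0],[20,1,0],[20,0,0],[5,0,0],[0,0,0]], "gripper": [85,85,85,85,85]}}

```text
clock: 9.42
eef_pos: [592.1, 71.0, 135.8]
tool_rot: [-3.141, 0.009, -0.6]
force: [-0.2, -0.6, -0.3]
width: 85.0
```

```bash
python3 -c "
from h import *
delta([587.1,69.7,125],-35)"
```

```text
clk 9.42 eef [592.12  71.01 135.8 ] slide [ -5.02  -1.31 -10.8 ] rot [-0.32 -0.41 -0.61] F [-0.22 -0.63 -0.25] T [-0.053 -0.038 -0.028] w 85.0 q [-0.298  0.682  0.218  1.76  -0.216  0.729 -0.565]
```

{"api": "arm_command", "payload": {"rot": [[-0.3,-0.4,-0.6],[0,0,0],[0,0,0],[0,0,0],[0,0,0]], "slide": [[-5,-1.3,-10],[0,0,-10],[0,0,-10],[0,0,-5],[0,0,0]], "gripper": [85,85,85,85,85]}}

```text
clock: 9.83
eef_pos: [588.9, 69.4, 97.2]
tool_rot: [-3.139, -0.001, -0.611]
force: [-0.3, 0.1, -0.7]
width: 85.1
```

```bash
python3 -c "
from h import *
delta([587.1,69.7,53],-35)"
```

```text
clk 9.83 eef [588.9   69.43  97.23] slide [ -1.8    0.27 -44.23] rot [-0.09  0.1   0.03] F [-0.25  0.13 -0.72] T [ 0.03  -0.009 -0.035] w 85.1 q [-0.292  0.73   0.204  1.802 -0.233  0.631 -0.56 ]
```

{"api": "arm_command", "payload": {"rot": [[0,0,0],[0,0,0],[0,0,0],[0,0,0],[0,0,0]], "slide": [[-1.8,0.3,-15],[0,0,-12],[0,0,-10],[0,0,-4],[0,0,0]], "gripper": [85,85,85,85,85]}}

```text
clock: 10.25
eef_pos: [587.6, 69.9, 53.1]
tool_rot: [-3.14, -0.001, -0.612]
force: [0.8, 0.5, 0.1]
width: 85.0
```

```bash
python3 -c "
from h import *
delta([587.1,69.7,53],-35)
c=get_calibration('wrist')
im,d=get_image('wrist'); save('wrist10',im)
im,d=get_image('side'); save('side10',cv2.resize(im[150:300,130:330],None,fx=4,fy=4,interpolation=cv2.INTER_CUBIC))
"
```

```text
clk 10.25 eef [587.59  69.92  53.12] slide [-0.49 -0.22 -0.12] rot [-0.08  0.1   0.09] F [0.81 0.52 0.06] T [ 0.039 -0.054 -0.04 ] w 85.0 q [-0.277  0.795  0.18   1.824 -0.252  0.543 -0.547]
```

View pics/wrist10.png

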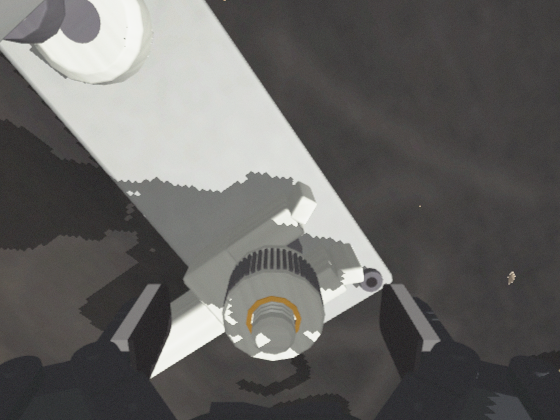

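View pics/side10.png

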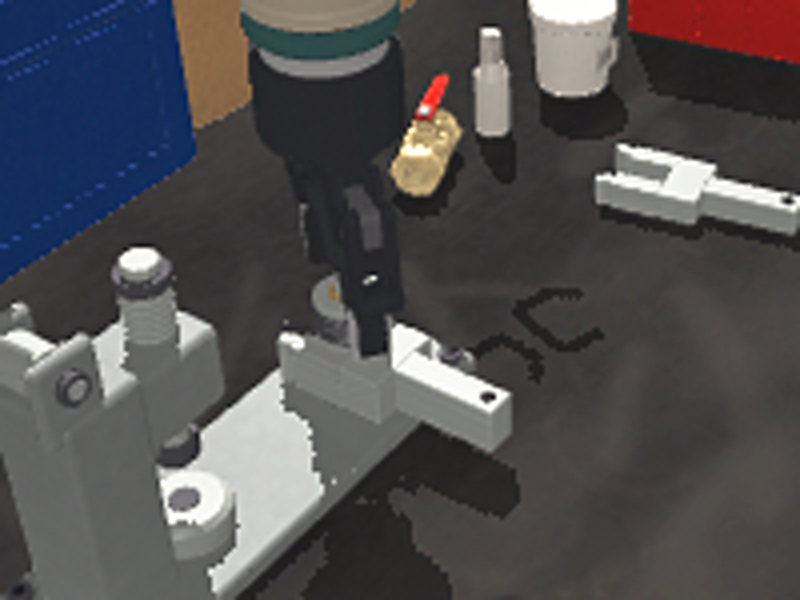

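The collar is centred between the fingers (column 273, finger midpoint 275). Closing.

{"api": "arm_command", "payload": {"rot": [[0,0,0],[0,0,0],[0,0,0],[0,0,0],[0,0,0]], "slide": [[-0.4,-0.2,0],[0,0,0],[0,0,0],[0,0,0],[0,0,0]], "gripper": [50,30,30,30,30]}}

```text
clock: 10.77
eef_pos: [587.4, 70.9, 56.6]
tool_rot: [-3.137, -0.001, -0.612]
force: [1.4, -1.5, -6.2]
width: 38.0
```

{"api": "arm_command", "payload": {"rot": [[0,0,0],[0,0,0],[0,0,0]], "slide": [[0,0,0],[0,0,0],[0,0,0]], "gripper": [30,30,30]}}

```text
clock: 11.02
eef_pos: [587.5, 70.9, 56.5]
tool_rot: [-3.137, -0.001, -0.612]
force: [0.1, 0.3, -0.9]
width: 38.3
```

```bash
python3 -c "
from h import *
delta([587.1,69.7,53],-35)"
```

```text
clk 11.02 eef [587.47  70.86  56.5 ] slide [-0.37 -1.16 -3.5 ] rot [-0.2   0.2   0.09] F [ 0.09  0.33 -0.85] T [-0.05   0.056 -0.026] w 38.3 q [-0.278  0.789  0.18   1.825 -0.252  0.546 -0.547]
```

{"api": "arm_command", "payload": {"rot": [[0,0,-5],[0,0,-5],[0,0,-5],[0,0,-5],[0,0,0]], "slide": [[0,0,-0.15],[0,0,-0.15],[0,0,-0.15],[0,0,-0.15],[0,0,0]], "gripper": [30,30,30,30,30]}}

```text
clock: 11.43
eef_pos: [587.8, 70.5, 55.9]
tool_rot: [-3.136, -0.001, -0.977]
force: [-0.3, -0.1, -0.2]
width: 37.8
```

```bash
python3 -c "
from h import *
delta([587.1,69.7,53],-35)
im,d=get_image('wrist'); save('wrist11',im)"
```

```text
clk 11.43 eef [587.79  70.51  55.9 ] slide [-0.69 -0.81 -2.9 ] rot [-0.17  0.26 20.96] F [-0.26 -0.14 -0.24] T [-0.029  0.06  -0.042] w 37.8 q [-0.337  0.801  0.275  1.827 -0.379  0.56  -0.795]
```

View pics/wrist11.png

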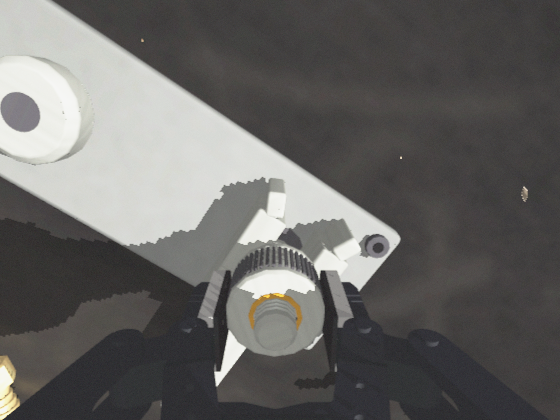

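{"api": "arm_command", "payload": {"rot": [[0,0,-6],[0,0,-6],[0,0,-6],[0,0,-6],[0,0,-6]], "slide": [[0,0,-0.17],[0,0,-0.17],[0,0,-0.17],[0,0,-0.17],[0,0,-0.17]], "gripper": [30,30,30,30,30]}}

```text
clock: 11.9
eef_pos: [588.1, 69.9, 55.1]
tool_rot: [-3.136, -0.001, -1.503]
force: [-0.2, -0.9, -1.9]
width: 37.9
```

```bash
python3 -c "
from h import *
delta([587.1,69.7,53],-35)"
```

```text
clk 11.9 eef [588.05  69.87  55.1 ] slide [-0.95 -0.17 -2.1 ] rot [-0.13  0.32 51.13] F [-0.24 -0.89 -1.88] T [-0.186  0.088  0.09 ] w 37.9 q [-0.421  0.826  0.415  1.83  -0.553  0.596 -1.163]
```

{"api": "arm_command", "payload": {"rot": [[0,0,-6],[0,0,-6],[0,0,-6],[0,0,-6],[0,0,-6]], "slide": [[0,0,-0.17],[0,0,-0.17],[0,0,-0.17],[0,0,-0.17],[0,0,-0.17]], "gripper": [30,30,30,30,30]}}

```text
clock: 12.32
eef_pos: [587.8, 69.2, 54.2]
tool_rot: [-3.137, -0.001, -2.038]
force: [-0.2, -1.3, -1.7]
width: 38.2
```

```bash
python3 -c "
from h import *
delta([587.1,69.7,53],-35)
im,d=get_image('wrist'); save('wrist12',im)"
```

```text
clk 12.32 eef [587.84  69.2   54.24] slide [-0.74  0.5  -1.24] rot [-1.000e-02  3.100e-01  8.178e+01] F [-0.19 -1.29 -1.68] T [-0.225  0.139  0.087] w 38.2 q [-0.502  0.863  0.557  1.831 -0.714  0.654 -1.555]
```

View pics/wrist12.png

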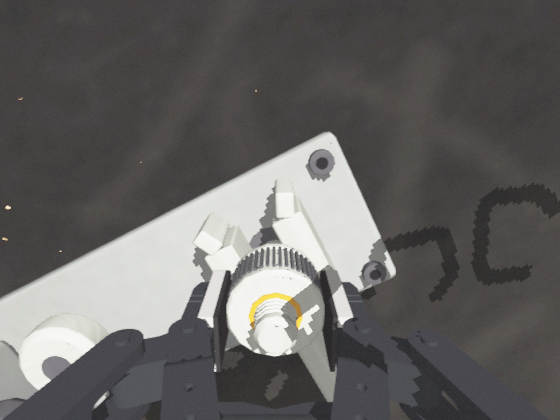

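{"api": "arm_command", "payload": {"rot": [[0,0,-6],[0,0,-6],[0,0,-6],[0,0,-6],[0,0,-6]], "slide": [[0,0.2,-0.17],[0,0.2,-0.17],[0,0,-0.17],[0,0,-0.17],[0,0,-0.17]], "gripper": [30,30,30,30,30]}}

```text
clock: 12.78
eef_pos: [587.4, 68.7, 53.4]
tool_rot: [-3.138, -0.003, -2.565]
force: [-0.3, 0.4, -0.4]
width: 38.3
```

```bash
python3 -c "
from h import *
delta([587.1,69.7,53],-35)"
```

```text
clk 12.78 eef [587.35  68.73  53.4 ] slide [-0.25  0.97 -0.4 ] rot [  0.2    0.25 111.96] F [-0.33  0.38 -0.44] T [-0.15   0.145  0.035] w 38.3 q [-0.575  0.91   0.694  1.831 -0.851  0.729 -1.962]
```

{"api": "arm_command", "payload": {"rot": [[0,0,-5],[0,0,-5],[0,0,-5]], "slide": [[0,0.2,-0.14],[0,0.2,-0.14],[0,0,-0.14]], "gripper": [30,30,30]}}

```text
clock: 13.03
eef_pos: [587.1, 68.6, 53.0]
tool_rot: [-3.138, -0.004, -2.826]
force: [-0.3, -0.8, -0.5]
width: 38.1
```

```bash
python3 -c "
from h import *
delta([587.1,69.7,53],-35)"
```

```text
clk 13.03 eef [587.06  68.57  52.98] slide [0.04 1.13 0.02] rot [  0.34   0.21 126.93] F [-0.33 -0.83 -0.52] T [-0.073  0.063  0.062] w 38.1 q [-0.606  0.936  0.758  1.83  -0.91   0.771 -2.173]
```

{"api": "arm_command", "payload": {"rot": [[0,0,0],[0,0,0],[0,0,0],[0,0,0]], "slide": [[0,0,0],[0,0,0],[0,0,0],[0,0,0]], "gripper": [60,60,60,60]}}

```text
clock: 13.37
eef_pos: [587.0, 69.2, 52.5]
tool_rot: [-3.139, -0.005, -2.812]
force: [-0.0, 0.5, 0.2]
width: 59.8
```

{"api": "arm_command", "payload": {"rot": [[0,0,6.5],[0,0,6.5],[0,0,6.5],[0,0,6.5],[0,0,6.5]], "slide": [[0,0.8,0],[0,0,0],[0,0,0],[0,0,0],[0,0,0]], "gripper": [60,60,60,60,60]}}

```text
clock: 13.78
eef_pos: [587.6, 70.5, 53.0]
tool_rot: [-3.138, -0.004, -2.209]
force: [-0.6, -0.2, 0.1]
width: 59.6
```

```bash
python3 -c "
from h import *
delta([587.2,69.7,51],-55)"
```

```text
clk 13.78 eef [587.59  70.5   53.01] slide [-0.39 -0.8  -2.01] rot [ 0.25  0.19 71.55] F [-0.58 -0.23  0.1 ] T [-0.045  0.051  0.046] w 59.6 q [-0.532  0.881  0.607  1.829 -0.763  0.681 -1.685]
```

{"api": "arm_command", "payload": {"rot": [[0.2,0.2,6.5],[0,0,6.5],[0,0,6.5],[0,0,6.5],[0,0,6.5]], "slide": [[-0.4,-0.8,0],[0,0,0],[0,0,0],[0,0,0],[0,0,0]], "gripper": [60,60,60,60,60]}}

```text
clock: 14.2
eef_pos: [588.3, 69.8, 54.6]
tool_rot: [-3.141, -0.001, -1.601]
force: [-0.4, -0.5, -0.5]
width: 60.0
```

{"api": "arm_command", "payload": {"rot": [[0,0,6.5],[0,0,6.5],[0,0,5],[0,0,0],[0,0,0]], "slide": [[0,0,0],[0,0,0],[0,0,-1],[0,0,0],[0,0,0]], "gripper": [60,60,60,60,60]}}

```text
clock: 14.62
eef_pos: [589.8, 69.3, 55.6]
tool_rot: [-3.136, 0.001, -1.26]
force: [0.3, 0.1, -0.1]
width: 59.9
```

```bash
python3 -c "
from h import *
delta([587.2,69.7,51],-60)
n='side'; c=get_calibration(n); im,d=get_image(n); np.savez(n+'13.npz',im=im,d=d,**{k:np.array(v) for k,v in c.items()})
save('side13',cv2.resize(im[170:300,130:330],None,fx=4,fy=4,interpolation=cv2.INTER_CUBIC))
im,d=get_image('wrist'); save('wrist13',im)"
```

```text
clk 14.62 eef [589.81  69.33  55.58] slide [-2.61  0.37 -4.58] rot [-0.16  0.27 12.2 ] F [ 0.25  0.12 -0.09] T [ 0.002 -0.062 -0.013] w 59.9 q [-0.383  0.816  0.356  1.824 -0.482  0.584 -0.983]
```

View pics/side13.png

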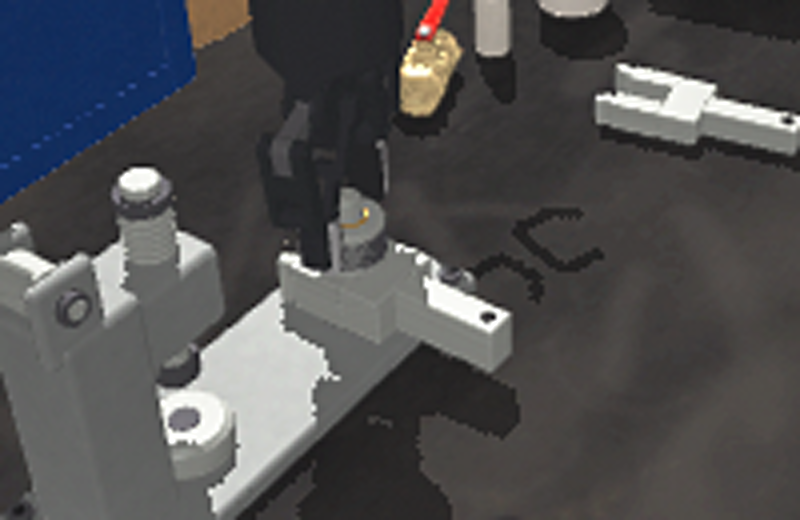

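View pics/wrist13.png

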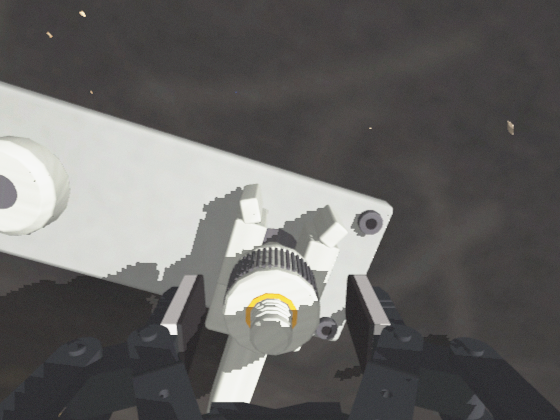

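{"api": "arm_command", "payload": {"rot": [[0,0.2,0],[0,0,0],[0,0,0]], "slide": [[-2.6,0.4,-4],[0,0,0],[0,0,0]], "gripper": [60,60,60]}}

```text
clock: 14.97
eef_pos: [586.9, 69.8, 51.1]
tool_rot: [-3.14, 0.001, -1.263]
force: [-0.1, 0.3, -0.2]
width: 60.5
```

```bash
python3 -c "
from h import *
delta([587.2,69.7,51],-72)"
```

```text
clk 14.97 eef [586.93  69.77  51.11] slide [ 0.27 -0.07 -0.11] rot [-0.06  0.07  0.35] F [-0.09  0.3  -0.21] T [ 0.019  0.004 -0.051] w 60.5 q [-0.383  0.821  0.354  1.829 -0.486  0.577 -0.983]
```

{"api": "arm_command", "payload": {"rot": [[0,0,0],[0,0,0],[0,0,0],[0,0,0],[0,0,0]], "slide": [[0,0,0],[0,0,0],[0,0,0],[0,0,0],[0,0,0]], "gripper": [30,30,30,30,30]}}

```text
clock: 15.38
eef_pos: [586.7, 69.8, 51.2]
tool_rot: [-3.141, 0.0, -1.263]
force: [-0.7, -0.4, -0.0]
width: 38.6
```

```bash
python3 -c "
from h import *
delta([587.2,69.7,51],-72)"
```

```text
clk 15.38 eef [586.66  69.83  51.2 ] slide [ 0.54 -0.13 -0.2 ] rot [-0.02  0.04  0.37] F [-0.75 -0.4  -0.  ] T [-0.046  0.047 -0.027] w 38.6 q [-0.384  0.821  0.355  1.829 -0.486  0.577 -0.984]
```

{"api": "arm_command", "payload": {"rot": [[0,0,0],[0,0,-2],[0,0,-2],[0,0,-2]], "slide": [[0,0,0],[0,0,-0.06],[0,0,-0.06],[0,0,-0.06]], "gripper": [30,30,30,30]}}

```text
clock: 15.72
eef_pos: [586.6, 69.8, 51.0]
tool_rot: [-3.141, 0.001, -1.375]
force: [-0.6, 0.0, 0.4]
width: 38.1
```

```bash
python3 -c "
from h import *
delta([587.2,69.7,51],-72)"
```

```text
clk 15.72 eef [586.65  69.8   51.02] slide [ 0.55 -0.1  -0.02] rot [-0.04  0.03  6.79] F [-0.64  0.01  0.43] T [-0.026  0.005  0.055] w 38.1 q [-0.401  0.827  0.384  1.83  -0.523  0.586 -1.062]
```

{"api": "arm_command", "payload": {"rot": [[0,0,-1.5],[0,0,-1.5],[0,0,-1.5]], "slide": [[0.2,0,-0.04],[0,0,-0.04],[0,0,-0.04]], "gripper": [30,30,30]}}

```text
clock: 15.97
eef_pos: [586.7, 69.8, 50.9]
tool_rot: [-3.141, 0.001, -1.462]
force: [-1.1, 0.2, 1.3]
width: 38.2
```

```bash
cat > t.py <<'E'
from cell import telemetry
import numpy as np
s=telemetry.read_state(); print(round(s['clock'],2),'yaw',np.degrees(s['tool_rot'][2]).round(2),'T',s['torque'].round(3),'F',s['force'].round(1),s['eef_pos'].round(1),round(s['width'],1),s['tau'][6])
E
python3 t.py
```

```text
15.97 yaw -83.78 T [-0.073  0.086  0.07 ] F [-1.1  0.2  1.3] [586.7  69.8  50.9] 38.2 0.19667155109345913
```

{"api": "arm_command", "payload": {"rot": [[0,0,-1],[0,0,-1],[0,0,-1]], "slide": [[0,0,-0.03],[0,0,-0.03],[0,0,-0.03]], "gripper": [30,30,30]}}

```text
clock: 16.22
eef_pos: [586.7, 69.7, 50.8]
tool_rot: [-3.141, 0.0, -1.521]
force: [-0.4, -0.1, 0.8]
width: 37.9
```

```bash
python3 t.py
```

```text
16.22 yaw -87.14 T [-0.066  0.097  0.062] F [-0.4 -0.1  0.8] [586.7  69.7  50.8] 37.9 0.11145025491714478
```

{"api": "arm_command", "payload": {"rot": [[0,0,-1],[0,0,-1]], "slide": [[0,0,-0.03],[0,0,-0.03]], "gripper": [30,30]}}

```text
clock: 16.38
eef_pos: [586.6, 69.8, 50.7]
tool_rot: [-3.141, 0.0, -1.559]
force: [-0.8, 0.1, 0.8]
width: 38.1
```

```bash
python3 t.py
```

```text
16.38 yaw -89.34 T [-0.065  0.13   0.044] F [-0.8  0.1  0.8] [586.6  69.8  50.7] 38.1 0.1160688092932105
```

{"api": "arm_command", "payload": {"rot": [[0,0,-1],[0,0,-1]], "slide": [[0,0,-0.03],[0,0,-0.03]], "gripper": [30,30]}}

```text
clock: 16.55
eef_pos: [586.7, 69.8, 50.7]
tool_rot: [-3.141, 0.0, -1.598]
force: [-0.1, -0.3, 0.9]
width: 38.2
```

```bash
python3 t.py
```

```text
16.55 yaw -91.56 T [-0.015  0.076  0.161] F [-0.1 -0.3  0.9] [586.7  69.8  50.7] 38.2 0.11731996200978756
```

{"api": "arm_command", "payload": {"rot": [[0,0,-1],[0,0,-1]], "slide": [[0,0,-0.03],[0,0,-0.03]], "gripper": [30,30]}}

```text
clock: 16.72
eef_pos: [586.7, 69.8, 50.6]
tool_rot: [-3.141, 0.0, -1.637]
force: [-0.7, -2.0, 1.6]
width: 38.0
```

```bash
python3 t.py
```

```text
16.72 yaw -93.79 T [-0.076  0.088  0.05 ] F [-0.7 -2.   1.6] [586.7  69.8  50.6] 38.0 0.11815059464424849
```

{"api": "arm_command", "payload": {"rot": [[0,0,-1],[0,0,-1]], "slide": [[0,0,-0.03],[0,0,-0.03]], "gripper": [30,30]}}

```text
clock: 16.88
eef_pos: [586.7, 69.8, 50.5]
tool_rot: [-3.141, 0.0, -1.676]
force: [0.3, -0.1, 2.0]
width: 38.2
```

```bash
python3 t.py
```

```text
16.88 yaw -96.01 T [-0.039  0.126  0.066] F [ 0.3 -0.1  2. ] [586.7  69.8  50.5] 38.2 0.1189056783914566
```

{"api": "arm_command", "payload": {"rot": [[0,0,-1],[0,0,-1]], "slide": [[0,0,-0.03],[0,0,-0.03]], "gripper": [30,30]}}

```text
clock: 17.05
eef_pos: [586.7, 69.8, 50.5]
tool_rot: [-3.141, 0.0, -1.714]
force: [-1.0, -0.6, 0.9]
width: 38.1
```

```bash
python3 t.py
```

```text
17.05 yaw -98.23 T [-0.088  0.054  0.084] F [-1.  -0.6  0.9] [586.7  69.8  50.5] 38.1 0.11959919705986977
```

`tau[6]` gives a much cleaner signal than the wrist torque. I'll continue in 1° steps.

{"api": "arm_command", "payload": {"rot": [[0,0,-1],[0,0,-1]], "slide": [[0,0,-0.03],[0,0,-0.03]], "gripper": [30,30]}}

```text
clock: 17.22
eef_pos: [586.7, 69.8, 50.4]
tool_rot: [-3.141, 0.001, -1.753]
force: [-0.9, -0.3, 1.1]
width: 38.2
```

```bash
python3 t.py
```

```text
17.22 yaw -100.45 T [-0.004  0.067  0.043] F [-0.9 -0.3  1.1] [586.7  69.8  50.4] 38.2 0.12028979603201151
```

{"api": "arm_command", "payload": {"rot": [[0,0,-1],[0,0,-1]], "slide": [[0,0,-0.03],[0,0,-0.03]], "gripper": [30,30]}}

```text
clock: 17.38
eef_pos: [586.7, 69.8, 50.3]
tool_rot: [-3.141, 0.0, -1.792]
force: [-1.2, -1.1, 1.2]
width: 38.2
```

```bash
python3 t.py
```

```text
17.38 yaw -102.67 T [-0.114  0.14   0.064] F [-1.2 -1.1  1.2] [586.7  69.8  50.3] 38.2 0.1210014196112752
```

{"api": "arm_command", "payload": {"rot": [[0,0,-1],[0,0,-1]], "slide": [[0,0,-0.03],[0,0,-0.03]], "gripper": [30,30]}}

```text
clock: 17.55
eef_pos: [586.7, 69.8, 50.3]
tool_rot: [-3.141, 0.0, -1.831]
force: [-1.1, -0.5, 0.9]
width: 38.4
```

```bash
python3 t.py
```

```text
17.55 yaw -104.89 T [-0.038  0.13   0.046] F [-1.1 -0.5  0.9] [586.7  69.8  50.3] 38.4 0.12168570421636105
```

{"api": "arm_command", "payload": {"rot": [[0,0,-1],[0,0,-1]], "slide": [[0,0,-0.03],[0,0,-0.03]], "gripper": [30,30]}}

```text
clock: 17.72
eef_pos: [586.7, 69.8, 50.2]
tool_rot: [-3.141, 0.0, -1.869]
force: [-0.2, 0.0, 1.1]
width: 38.0
```

```bash
python3 t.py
```

```text
17.72 yaw -107.11 T [-0.03   0.149  0.132] F [-0.2  0.   1.1] [586.7  69.8  50.2] 38.0 0.09280976839363575
```

{"api": "arm_command", "payload": {"rot": [[0,0,-1],[0,0,-1]], "slide": [[0,0,-0.03],[0,0,-0.03]], "gripper": [30,30]}}

```text
clock: 17.88
eef_pos: [586.7, 69.8, 50.2]
tool_rot: [-3.141, 0.0, -1.908]
force: [0.3, -0.5, 2.1]
width: 38.3
```

```bash
python3 t.py
```

```text
17.88 yaw -109.29 T [-0.103  0.187  0.161] F [ 0.3 -0.5  2.1] [586.7  69.8  50.2] 38.3 0.0022972670558374375
```

{"api": "arm_command", "payload": {"rot": [[0,0,-1],[0,0,-1]], "slide": [[0,0,-0.03],[0,0,-0.03]], "gripper": [30,30]}}

```text
clock: 18.05
eef_pos: [586.7, 69.8, 50.2]
tool_rot: [-3.141, 0.0, -1.945]
force: [0.2, -0.3, 1.8]
width: 38.2
```

```bash
python3 t.py
```

```text
18.05 yaw -111.47 T [-0.127  0.164  0.265] F [ 0.2 -0.3  1.8] [586.7  69.8  50.2] 38.2 -0.08734396426007152
```

{"api": "arm_command", "payload": {"rot": [[0,0,-1],[0,0,-1]], "slide": [[0,0,-0.03],[0,0,-0.03]], "gripper": [30,30]}}

```text
clock: 18.22
eef_pos: [586.7, 69.8, 50.2]
tool_rot: [-3.141, 0.0, -1.983]
force: [-0.2, -0.5, 2.1]
width: 38.3
```

```bash
python3 t.py
```

```text
18.22 yaw -113.62 T [-0.091  0.164  0.35 ] F [-0.2 -0.5  2.1] [586.7  69.8  50.2] 38.3 -0.17475140746682882
```

I sent too many steps in one batch. The torque rise puts the load near 58 N, more than "just bearing". I'll back it off free and come down again one step at a time.

{"api": "arm_command", "payload": {"rot": [[0,0,2],[0,0,2],[0,0,2],[0,0,2],[0,0,2]], "slide": [[0,0,0.05],[0,0,0.05],[0,0,0.05],[0,0,0.05],[0,0,0.05]], "gripper": [30,30,30,30,30]}}

```text
clock: 18.63
eef_pos: [586.7, 69.8, 50.3]
tool_rot: [-3.141, 0.0, -1.799]
force: [-0.2, -0.7, 1.0]
width: 38.0
```

```bash
python3 t.py
```

```text
18.63 yaw -103.07 T [-0.038  0.186 -0.092] F [-0.2 -0.7  1. ] [586.7  69.8  50.3] 38.0 -0.2905028499662876
```

{"api": "arm_command", "payload": {"rot": [[0,0,-1],[0,0,-1]], "slide": [[0,0,-0.03],[0,0,-0.03]], "gripper": [30,30]}}

```text
clock: 18.8
eef_pos: [586.7, 69.8, 50.3]
tool_rot: [-3.141, 0.001, -1.834]
force: [-1.5, 0.5, 1.1]
width: 37.6
```

```bash
python3 t.py
```

```text
18.8 yaw -105.06 T [-0.106  0.138  0.036] F [-1.5  0.5  1.1] [586.7  69.8  50.3] 37.6 0.16818424221128225
```

{"api": "arm_command", "payload": {"rot": [[0,0,-0.8]], "slide": [[0,0,-0.02]], "gripper": [30]}}

```text
clock: 18.88
eef_pos: [586.6, 69.8, 50.3]
tool_rot: [-3.141, 0.002, -1.849]
force: [-0.8, -0.7, 1.4]
width: 37.9
```

```bash
python3 t.py
```

```text
18.88 yaw -105.96 T [-0.081  0.136  0.072] F [-0.8 -0.7  1.4] [586.6  69.8  50.3] 37.9 0.07951463107019663
```

{"api": "arm_command", "payload": {"rot": [[0,0,-0.8]], "slide": [[0,0,0]], "gripper": [30]}}

```text
clock: 18.97
eef_pos: [586.7, 69.8, 50.3]
tool_rot: [-3.141, 0.002, -1.865]
force: [-0.3, -0.4, 1.4]
width: 37.9
```

```bash
python3 t.py
```

```text
18.97 yaw -106.86 T [-0.109  0.156  0.057] F [-0.3 -0.4  1.4] [586.7  69.8  50.3] 37.9 0.055599664337933064
```

{"api": "arm_command", "payload": {"rot": [[0,0,-0.8]], "slide": [[0,0,0]], "gripper": [30]}}

```text
clock: 19.05
eef_pos: [586.7, 69.8, 50.3]
tool_rot: [-3.141, 0.001, -1.88]
force: [-0.9, 0.2, 0.2]
width: 38.6
```

```bash
python3 t.py
```

```text
19.05 yaw -107.74 T [-0.103  0.147  0.112] F [-0.9  0.2  0.2] [586.7  69.8  50.3] 38.6 0.030257395701482892
```

{"api": "arm_command", "payload": {"rot": [[0,0,-0.8]], "slide": [[0,0,0]], "gripper": [30]}}

```text
clock: 19.13
eef_pos: [586.7, 69.8, 50.2]
tool_rot: [-3.141, 0.001, -1.896]
force: [0.1, 0.7, 1.7]
width: 38.0
```

```bash
python3 t.py
```

```text
19.13 yaw -108.62 T [-0.158  0.145  0.114] F [0.1 0.7 1.7] [586.7  69.8  50.2] 38.0 0.008493618224747479
```

{"api": "arm_command", "payload": {"rot": [[0,0,-0.7]], "slide": [[0,0,0]], "gripper": [30]}}

```text
clock: 19.22
eef_pos: [586.7, 69.8, 50.2]
tool_rot: [-3.141, 0.001, -1.909]
force: [-0.8, -0.3, 1.6]
width: 38.0
```

```bash
python3 t.py
```

```text
19.22 yaw -109.39 T [-0.168  0.127  0.187] F [-0.8 -0.3  1.6] [586.7  69.8  50.2] 38.0 -0.05863582016900182
```

It bears at roughly 20 N (Tz 0.19 against 0.06 drag). Releasing the collar.

{"api": "arm_command", "payload": {"rot": [[0,0,0],[0,0,0],[0,0,0],[0,0,0]], "slide": [[0,0,0],[0,0,0],[0,0,0],[0,0,0]], "gripper": [65,85,85,85]}}

```text
clock: 19.55
eef_pos: [586.8, 70.3, 49.7]
tool_rot: [-3.141, 0.001, -1.911]
force: [0.4, -0.8, 0.1]
width: 83.7
```

{"api": "arm_command", "payload": {"rot": [[0,0,0],[0,0,0],[0,0,5],[0,0,5],[0,0,5]], "slide": [[0,0,15],[0,0,25],[-10,0,25],[-20,0,15],[-20,0,0]], "gripper": [85,85,85,85,85]}}

```text
clock: 19.97
eef_pos: [538.9, 69.5, 130.9]
tool_rot: [-3.137, -0.003, -1.641]
force: [-0.8, 0.2, -0.1]
width: 85.3
```

```bash
python3 -c "
from h import *
delta([518.5,68.8,16.3],-89.4)
n='wrist';c=get_calibration(n)
im,d=get_image(n); np.savez(n+'14.npz',im=im,d=d,**{k:np.array(v) for k,v in c.items()});save('wrist14',im)"
```

```text
clk 19.97 eef [538.9   69.46 130.94] slide [ -20.4    -0.66 -114.64] rot [0.19 0.25 4.61] F [-0.78  0.25 -0.07] T [-0.055  0.001 -0.004] w 85.3 q [-0.531  0.679  0.545  1.926 -0.537  0.68  -1.299]
```

View pics/wrist14.png

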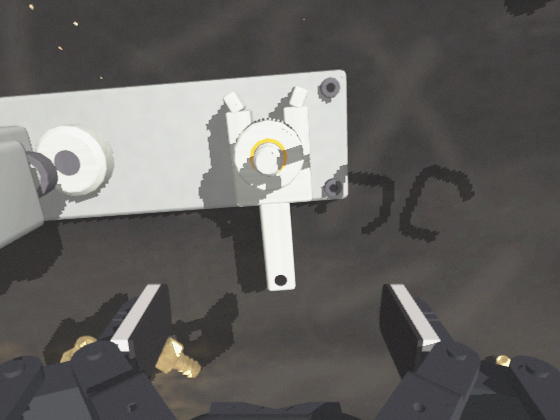

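The collar sits on the gauge and the handle runs from (275,205) to (281,290). Next I'll measure the handle line and collar height.

```bash
python3 - <<'E'
from h import *
im,d,c=load('wrist14'); v,u=np.mgrid[0:420,0:560]; P=pts(c,d,u,v)
g=cv2.cvtColor(im,cv2.COLOR_RGB2GRAY)
A=[];B=[]
for r in range(212,272):
    x=np.where(g[r,250:310]>140)[0]+250; A.append((x.min()-.5,r));B.append((x.max()+.5,r))
A=np.array(A);B=np.array(B); w=(ray(c,A[:,0],A[:,1],44)+ray(c,B[:,0],B[:,1],44))[:,:2]/2
f=cv2.fitLine(w.astype(np.float32),cv2.DIST_HUBER,0,.01,.01).ravel(); print(f,np.degrees(np.arctan(f[1]/f[0])))
rr=np.where(g[:,270]>140)[0]; rr=rr[rr<300].max()+.5; print('end',rr,ray(c,281.,290.5,44),'jct',ray(c,250.,207.,44))
k=(u>228)&(u<308)&(v>115)&(v<195)
for lo,hi in((82,95),(66,78)):
    q=P[k&(P[...,2]>lo)&(P[...,2]<hi)]; print(len(q),np.median(q[:,2]),cv2.minEnclosingCircle(q[:,:2].astype(np.float32)))
q=P[215:270,268:290].reshape(-1,3); print('handle z',np.median(q[:,2]))
E
```

```text
[9.9994451e-01 1.0535616e-02 5.2558850e+02 6.8579506e+01] 0.6036575
end 290.5 [488.68413859  68.65768407  44.        ] jct [551.14043988  84.7545948   44.        ]
732 85.97461774195445 ((586.8464965820312, 69.7938232421875), 8.012989044189453)
3098 70.23336355550614 ((586.895751953125, 69.68048095703125), 19.699371337890625)
handle z 42.30618448947165
```

{"api": "arm_command", "payload": {"rot": [[0.2,0.2,4.7],[0,0,0],[0,0,0],[0,0,0],[0,0,0]], "slide": [[-15,-0.5,-5],[-5,-0.5,-25],[0,0,-25],[0,0,-15],[0,0,0]], "gripper": [50,50,50,50,50]}}

```text
clock: 20.43
eef_pos: [513.2, 69.7, 60.9]
tool_rot: [-3.142, 0.005, -1.554]
force: [-1.2, -0.6, 0.1]
width: 49.8
```

```bash
python3 -c "
from h import *
delta([518.5,68.6,17],-89.4)"
```

```text
clk 20.43 eef [513.25  69.7   60.89] slide [  5.25  -1.1  -43.89] rot [-0.27 -0.   -0.39] F [-1.2  -0.58  0.1 ] T [ 0.018 -0.073 -0.025] w 49.8 q [-0.445  0.75   0.397  2.028 -0.616  0.482 -1.14 ]
```

{"api": "arm_command", "payload": {"rot": [[-0.3,0,-0.4],[0,0,0],[0,0,0],[0,0,0],[0,0,0]], "slide": [[5,-1,-14],[0,0,-14],[0,0,-10],[0,0,-3],[0,0,0]], "gripper": [50,50,50,50,50]}}

```text
clock: 20.85
eef_pos: [520.7, 68.2, 19.7]
tool_rot: [-3.139, -0.0, -1.565]
force: [0.2, -0.9, 0.3]
width: 49.9
```

```bash
python3 -c "
from h import *
delta([518.5,68.6,17],-89.4)
im,d=get_image('wrist');save('wrist15',im)"
```

```text
clk 20.85 eef [520.68  68.22  19.68] slide [-2.18  0.38 -2.68] rot [0.02 0.13 0.26] F [ 0.16 -0.86  0.31] T [-0.043  0.057  0.04 ] w 49.9 q [-0.403  0.822  0.338  2.02  -0.663  0.404 -1.112]
```

View pics/wrist15.png

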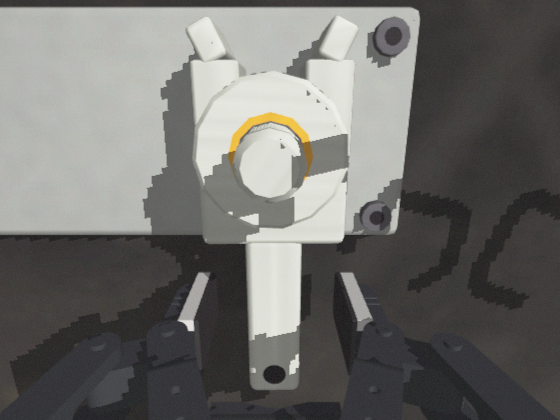

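{"api": "arm_command", "payload": {"rot": [[0,0.1,0.3],[0,0,0],[0,0,0],[0,0,0],[0,0,0]], "slide": [[-2,0.4,-2.2],[0,0,0],[0,0,0],[0,0,0],[0,0,0]], "gripper": [40,28,10,10,10]}}

```text
clock: 21.32
eef_pos: [519.9, 68.7, 19.6]
tool_rot: [-3.138, -0.0, -1.559]
force: [1.8, -0.2, -6.5]
width: 18.8
```

{"api": "arm_command", "payload": {"rot": [[0,0,0],[0,0,0],[0,0,0]], "slide": [[0,0,0],[0,0,0],[0,0,0]], "gripper": [10,10,10]}}

```text
clock: 21.57
eef_pos: [519.8, 68.7, 19.6]
tool_rot: [-3.138, -0.001, -1.559]
force: [0.8, -0.2, -3.8]
width: 19.2
```

```bash
python3 t.py
```

```text
21.57 yaw -89.33 T [-0.01  -0.054 -0.02 ] F [ 0.8 -0.2 -3.8] [519.8  68.7  19.6] 19.2 -0.0026269220688845962
```

{"api": "arm_command", "payload": {"rot": [[0,0,0],[0,0,0],[0,0,0]], "slide": [[-2,0,0],[-3,0,0],[-3,0,0]], "gripper": [10,10,10]}}

```text
clock: 21.82
eef_pos: [519.9, 68.6, 19.7]
tool_rot: [-3.122, -0.003, -1.559]
force: [8.1, -0.0, -12.7]
width: 18.6
```

```bash
python3 t.py
```

```text
21.82 yaw -89.32 T [ 0.273 -1.066  0.061] F [  8.1  -0.  -12.7] [519.9  68.6  19.7] 18.6 -0.049453305546194315
```

```bash
python3 -c "
from h import *
delta([518.5,68.6,17],-89.4)"
```

```text
clk 21.82 eef [519.92  68.63  19.69] slide [-1.42 -0.03 -2.69] rot [ 0.17  1.1  -0.08] F [  8.1  -0.  -12.7] T [ 0.273 -1.066  0.061] w 18.6 q [-0.4    0.816  0.324  2.038 -0.671  0.371 -1.1  ]
```

{"api": "arm_command", "payload": {"rot": [[0.1,1.1,0],[0,0.3,0],[0,0.3,0]], "slide": [[-5,0,-0.8],[-7,0,-0.5],[-7,0,-0.5]], "gripper": [10,10,10]}}

```text
clock: 22.07
eef_pos: [519.5, 68.5, 20.1]
tool_rot: [-3.118, -0.005, -1.559]
force: [14.7, 0.6, -15.6]
width: 18.8
```

```bash
python3 -c "
from h import *
delta([518.5,68.6,17],-89.4)"
```

```text
clk 22.07 eef [519.5   68.55  20.05] slide [-1.    0.05 -3.05] rot [ 0.3   1.38 -0.06] F [ 14.75   0.6  -15.58] T [ 0.469 -2.408  0.128] w 18.8 q [-0.401  0.814  0.322  2.043 -0.674  0.362 -1.099]
```

{"api": "arm_command", "payload": {"rot": [[0.2,1.4,0],[0,0.5,0],[0,0,0]], "slide": [[0,0,-2.5],[0,0,-2],[0,0,-1]], "gripper": [10,10,10]}}

```text
clock: 22.32
eef_pos: [519.1, 68.8, 19.4]
tool_rot: [3.132, 0.003, -1.561]
force: [-1.1, -0.0, -2.2]
width: 18.6
```

```bash
python3 -c "
from h import *
delta([518.5,68.6,17],-89.4)"
```

```text
clk 22.32 eef [519.13  68.76  19.44] slide [-0.63 -0.16 -2.44] rot [-0.15 -0.52  0.01] F [-1.12 -0.03 -2.15] T [-0.196 -0.271  0.018] w 18.6 q [-0.403  0.825  0.341  2.014 -0.657  0.421 -1.111]
```

{"api": "arm_command", "payload": {"rot": [[0,0,0],[0,0.6,0],[0,0.6,0]], "slide": [[-8,0,-1],[-10,0,-1.5],[-12,0,-1.5]], "gripper": [10,10,10]}}

```text
clock: 22.57
eef_pos: [515.1, 68.5, 19.3]
tool_rot: [-3.121, -0.003, -1.561]
force: [14.7, 0.3, -4.5]
width: 18.6
```

```bash
python3 -c "
from h import *
delta([518.5,68.6,17],-89.4)"
```

```text
clk 22.57 eef [515.13  68.55  19.34] slide [ 3.37  0.05 -2.34] rot [0.17 1.19 0.03] F [14.7   0.29 -4.48] T [ 0.348 -2.316 -0.019] w 18.6 q [-0.397  0.812  0.316  2.052 -0.678  0.357 -1.095]
```

{"api": "arm_command", "payload": {"rot": [[0,0.8,0],[0,0.6,0],[0,0.4,0]], "slide": [[-10,0,-1],[-10,0,-1],[-10,0,-1]], "gripper": [10,10,10]}}

```text
clock: 22.82
eef_pos: [507.5, 68.5, 19.5]
tool_rot: [-3.109, -0.008, -1.562]
force: [15.6, 0.8, -8.3]
width: 18.8
```

```bash
python3 -c "
from h import *
delta([518.5,68.6,17],-89.4)
im,d=get_image('wrist');save('wrist16',im)"
```

```text
clk 22.82 eef [507.46  68.46  19.5 ] slide [11.04  0.14 -2.5 ] rot [0.41 1.84 0.12] F [15.6   0.82 -8.26] T [ 0.541 -2.398 -0.013] w 18.8 q [-0.396  0.803  0.3    2.082 -0.692  0.319 -1.085]
```

View pics/wrist16.png

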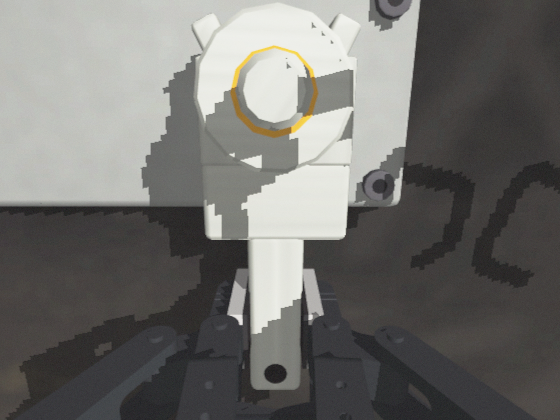

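{"api": "arm_command", "payload": {"rot": [[0.2,1.6,0],[0,1,0],[0,0.8,0],[0,0.6,0]], "slide": [[-9,0,-1],[-9,0,-1],[-9,0,-0.8],[-8,0,-0.8]], "gripper": [10,10,10,10]}}

```text
clock: 23.2
eef_pos: [504.8, 68.4, 20.5]
tool_rot: [-3.118, -0.01, -1.564]
force: [14.3, 0.1, -14.9]
width: 18.8
```

```bash
python3 -c "
from h import *
delta([518.5,68.6,17],-89.4)"
```

```text
clk 23.2 eef [504.76  68.43  20.54] slide [13.74  0.17 -3.54] rot [0.55 1.37 0.19] F [ 14.34   0.1  -14.91] T [ 0.229 -2.442 -0.051] w 18.8 q [-0.405  0.803  0.312  2.081 -0.688  0.332 -1.092]
```

{"api": "arm_command", "payload": {"rot": [[0.4,1.0,0],[0,0.6,0],[0,0.6,0],[0,0.6,0]], "slide": [[-6,0,-3],[-10,0,-2],[-10,0,-2],[-10,0,-2]], "gripper": [10,10,10,10]}}

```text
clock: 23.53
eef_pos: [500.7, 68.0, 19.4]
tool_rot: [-3.105, -0.007, -1.566]
force: [14.9, 1.5, -4.0]
width: 19.0
```

```bash
python3 -c "
from h import *
delta([518.5,68.6,17],-89.4)"
```

```text
clk 23.53 eef [500.72  68.04  19.37] slide [17.78  0.56 -2.37] rot [0.38 2.11 0.3 ] F [14.94  1.53 -4.04] T [ 0.402 -2.442  0.044] w 19.0 q [-0.39   0.796  0.287  2.104 -0.71   0.295 -1.071]
```

{"api": "arm_command", "payload": {"rot": [[0.3,2.0,0.2],[0,1,0],[0,1,0]], "slide": [[-12,0,-2],[-15,0,-1.5],[-15,0,-1.5]], "gripper": [10,10,10]}}

```text
clock: 23.78
eef_pos: [483.2, 67.2, 19.8]
tool_rot: [-3.128, -0.006, -1.564]
force: [5.4, -0.4, 2.5]
width: 18.7
```

```bash
python3 -c "
from h import *
delta([518.5,68.6,17],-89.4)"
```

```text
clk 23.78 eef [483.23  67.16  19.76] slide [35.27  1.44 -2.76] rot [0.32 0.81 0.2 ] F [ 5.41 -0.35  2.5 ] T [ 0.177 -1.579  0.01 ] w 18.7 q [-0.392  0.79   0.287  2.13  -0.712  0.3   -1.064]
```

{"api": "arm_command", "payload": {"rot": [[0.3,0.8,0.2],[0,0.4,0],[0,0,0]], "slide": [[-9,0.5,0],[-9,0,0],[-7,0,0]], "gripper": [10,10,10]}}

```text
clock: 24.03
eef_pos: [462.0, 67.4, 21.5]
tool_rot: [-3.139, -0.001, -1.56]
force: [0.3, -1.0, -2.1]
width: 19.0
```

```bash
python3 -c "
from h import *
delta([518.5,68.6,17],-89.4)
c=get_calibration('wrist');im,d=get_image('wrist');save('wrist17',im);np.savez('wrist17.npz',im=im,d=d,**{k:np.array(v) for k,v in c.items()})"
```

```text
clk 24.03 eef [462.02  67.42  21.52] slide [56.48  1.18 -4.52] rot [0.03 0.15 0.  ] F [ 0.3  -1.   -2.13] T [-0.022 -0.238 -0.027] w 19.0 q [-0.384  0.775  0.266  2.175 -0.734  0.277 -1.038]
```

View pics/wrist17.png

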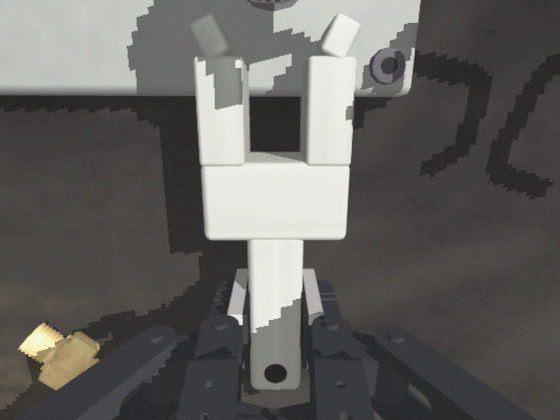

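{"api": "arm_command", "payload": {"rot": [[0,0.2,0],[0,0,0],[0,0,0]], "slide": [[-7,0.5,0],[-6,0,0],[0,0,4]], "gripper": [10,10,10]}}

```text
clock: 24.33
eef_pos: [442.8, 67.8, 25.1]
tool_rot: [3.134, -0.0, -1.561]
force: [-0.9, 0.7, -1.4]
width: 18.7
```

```bash
python3 -c "
from h import *
delta([460,-80,40],-90)"
```

```text
clk 24.33 eef [442.81  67.82  25.11] slide [  17.19 -147.82   14.89] rot [ 0.01 -0.46 -0.59] F [-0.89  0.7  -1.39] T [-0.049  0.121  0.023] w 18.7 q [-0.393  0.76   0.267  2.214 -0.77   0.266 -1.005]
```

{"api": "arm_command", "payload": {"rot": [[0,0,0],[0,-0.4,-0.5],[0,0,0],[0,0,0],[0,0,0]], "slide": [[0,0,15],[3,-15,10],[4,-30,0],[4,-33,0],[4,-33,0]], "gripper": [10,10,10,10,10]}}

```text
clock: 24.75
eef_pos: [448.0, -37.2, 50.3]
tool_rot: [3.122, 0.008, -1.552]
force: [0.9, -0.7, -2.7]
width: 18.9
```

```bash
python3 -c "
from h import *
delta([460,-85,40],-90)"
```

```text
clk 24.75 eef [448.04 -37.23  50.25] slide [ 11.96 -47.77 -10.25] rot [-0.45 -1.1  -1.1 ] F [ 0.92 -0.69 -2.68] T [-0.058  0.03  -0.076] w 18.9 q [-0.187  0.715  0.317  2.193 -0.664  0.349 -0.858]
```

{"api": "arm_command", "payload": {"rot": [[-0.4,-1.0,-1],[0,0,0],[0,0,0],[0,0,0]], "slide": [[6,-24,-5],[6,-20,-5],[0,0,-5],[0,0,0]], "gripper": [10,10,10,10]}}

```text
clock: 25.08
eef_pos: [456.4, -95.0, 35.6]
tool_rot: [3.137, -0.005, -1.585]
force: [-0.0, 1.3, -3.0]
width: 19.1
```

```bash
python3 -c "
from h import *
delta([460,-85,5.4],-90)
c=get_calibration('wrist');im,d=get_image('wrist');save('wrist18',im)
im,d=get_image('side');save('side18',im)"
```

```text
clk 25.08 eef [456.43 -94.96  35.63] slide [  3.57   9.96 -30.23] rot [ 0.3  -0.24  0.79] F [-0.04  1.34 -2.95] T [ 0.059  0.164 -0.081] w 19.1 q [-0.055  0.749  0.292  2.168 -0.665  0.313 -0.781]
```

View pics/wrist18.png

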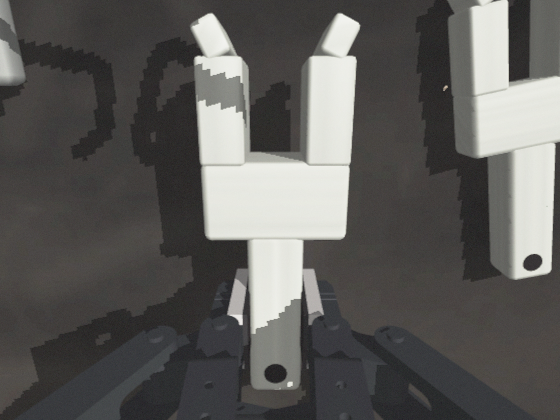

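View pics/side18.png

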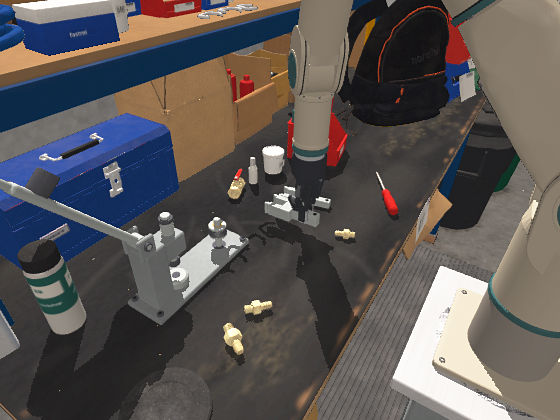

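The bench below is clear: thin gauge to the right, press to the left. Lowering.

{"api": "arm_command", "payload": {"rot": [[0.3,-0.2,0.6],[0,0,0],[0,0,0],[0,0,0]], "slide": [[2,8,-12],[0,0,-10],[0,0,-4],[0,0,0]], "gripper": [10,10,10,10]}}

```text
clock: 25.52
eef_pos: [458.1, -81.4, 10.4]
tool_rot: [3.141, 0.003, -1.566]
force: [-0.1, 0.3, -3.3]
width: 19.0
```

```bash
python3 -c "
from h import *
delta([460,-85,5.4],-90)"
```

```text
clk 25.52 eef [458.06 -81.38  10.42] slide [ 1.94 -3.62 -5.02] rot [-0.18 -0.05 -0.29] F [-0.1   0.29 -3.32] T [0.01  0.134 0.005] w 19.0 q [-0.04   0.794  0.235  2.177 -0.748  0.251 -0.707]
```

{"api": "arm_command", "payload": {"rot": [[-0.2,0,0],[0,0,0],[0,0,0]], "slide": [[1,0,-2.5],[0,0,-1.5],[0,0,0]], "gripper": [10,10,10]}}

```text
clock: 25.77
eef_pos: [458.9, -79.9, 7.3]
tool_rot: [3.141, -0.001, -1.563]
force: [-0.5, -0.7, 0.7]
width: 18.9
```

```bash
python3 t.py
```

```text
25.77 yaw -89.58 T [-0.23   0.031 -0.068] F [-0.5 -0.7  0.7] [458.9 -79.9   7.3] 18.9 0.17816316336393356
```

{"api": "arm_command", "payload": {"rot": [[0,0,0],[0,0,0]], "slide": [[0,0,-1.2],[0,0,-0.5]], "gripper": [10,10]}}

```text
clock: 25.93
eef_pos: [458.9, -79.8, 6.5]
tool_rot: [-3.141, -0.001, -1.563]
force: [-2.5, -0.2, 4.9]
width: 19.5
```

```bash
python3 t.py
```

```text
25.93 yaw -89.57 T [-0.127 -0.018 -0.077] F [-2.5 -0.2  4.9] [458.9 -79.8   6.5] 19.5 0.04784416523762047
```

On the bench. Opening and rising.

{"api": "arm_command", "payload": {"rot": [[0,0,0],[0,0,0],[0,0,0],[0,0,0]], "slide": [[0,0,0],[0,0,0],[0,0,0],[0,0,0]], "gripper": [35,50,50,50]}}

```text
clock: 26.27
eef_pos: [460.2, -79.3, 7.0]
tool_rot: [-3.139, -0.001, -1.562]
force: [-0.4, -0.4, -1.1]
width: 50.0
```

{"api": "arm_command", "payload": {"rot": [[0,0,0],[0,0,0],[0,0,0],[0,0,0],[0,0,0]], "slide": [[0,0,10],[0,0,25],[0,0,35],[0,0,35],[0,0,30]], "gripper": [50,50,50,50,50]}}

```text
clock: 26.68
eef_pos: [455.4, -78.5, 141.0]
tool_rot: [3.13, 0.003, -1.564]
force: [-0.1, -0.2, 0.8]
width: 50.2
```

{"api": "arm_command", "payload": {"rot": [[0,0,0],[0,0,0],[0,0,0],[0,0,0],[0,0,0]], "slide": [[0,-35,30],[-10,-35,30],[-10,-35,20],[-10,-35,0],[0,0,0]], "gripper": [50,50,50,50,50]}}

```text
clock: 27.1
eef_pos: [428.0, -216.1, 226.5]
tool_rot: [3.141, -0.002, -1.551]
force: [-0.8, 0.2, -1.3]
width: 50.1
```

```bash
python3 t.py; python3 - <<'E'
from h import *
for n in ['top','side']:
    c=get_calibration(n); im,d=get_image(n); save(n+'20',im)
    np.savez(n+'20.npz',im=im,d=d,**{k:np.array(v) for k,v in c.items()})
E
```

```text
27.1 yaw -88.85 T [-0.019 -0.033 -0.038] F [-0.8  0.2 -1.3] [ 428.  -216.1  226.5] 50.1 0.6316363625228405
```

View pics/top20.png

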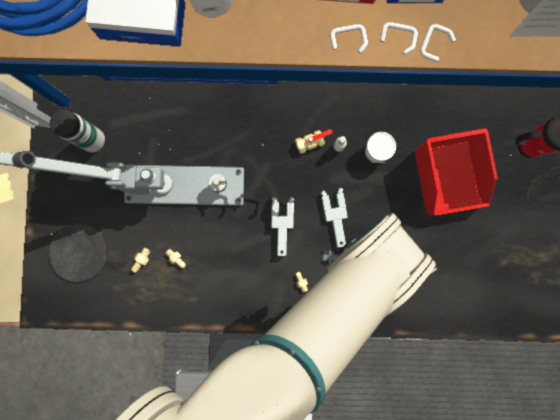

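View pics/side20.png

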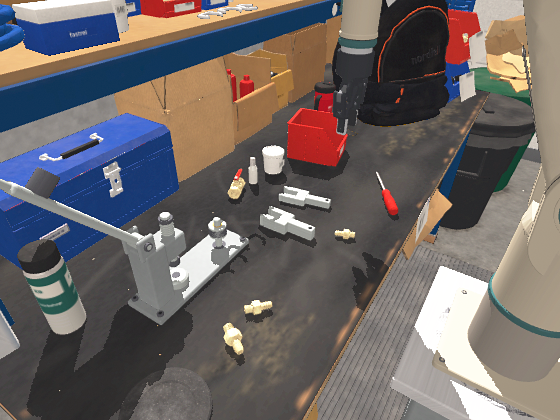

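The gauge lies flat between the press and the thin gauge, and everything else is in place. I'll check the collar height again with the wrist camera.

{"api": "arm_command", "payload": {"rot": [[0,0,0],[0,0,0],[0,0,0],[0,0,0],[0,0,0]], "slide": [[15,38,0],[15,38,0],[15,38,0],[15,38,0],[15,38,0]], "gripper": [50,50,50,50,50]}}

```text
clock: 27.62
eef_pos: [500.3, -19.0, 223.0]
tool_rot: [3.134, 0.003, -1.561]
force: [1.2, -0.5, -0.3]
width: 50.2
```

{"api": "arm_command", "payload": {"rot": [[0,0,0],[0,0,0],[0,0,0],[0,0,0],[0,0,0]], "slide": [[15,38,-20],[10,30,-20],[0,15,-20],[0,0,-15],[0,0,0]], "gripper": [50,50,50,50,50]}}

```text
clock: 28.03
eef_pos: [521.9, 86.4, 143.0]
tool_rot: [3.127, 0.013, -1.529]
force: [-0.7, -0.5, 0.3]
width: 49.8
```

```bash
python3 - <<'E'
from h import *
n='wrist';c=get_calibration(n);im,d=get_image(n);save('wrist21',im)
delta([539,69.5,131],-90)
v,u=np.mgrid[0:420,0:560]; P=pts(c,d,u,v)
k=(abs(P[...,0]-587)<26)&(abs(P[...,1]-69.5)<26)
for lo,hi in((82,95),(66,78)):
    q=P[k&(P[...,2]>lo)&(P[...,2]<hi)]; print(len(q),np.median(q[:,2]) if len(q) else 0)
for nn in('top','side'):
  a=[]
  for t in ('0','20'):
    im,d,c=load(nn+t); P=pts(c,d,u,v)
    k=(np.hypot(P[...,0]-587,P[...,1]-69.5)<26)&(P[...,2]>66)&(P[...,2]<80); a.append(np.percentile(P[k][:,2],[50,90]).round(2))
  print(nn,a)
im,d,c=load('side20');P=pts(c,d,u,v);g=cv2.cvtColor(im,cv2.COLOR_RGB2HSV)
m=(g[...,1]<60)&(g[...,2]>140)&(P[...,0]>400)&(P[...,0]<600)&(P[...,1]>-130)&(P[...,1]<-30)&(P[...,2]>8); q=P[m]; print('gauge',q.min(0).round(),q.max(0).round(),np.percentile(q[:,2],[50,90]))
m=(g[...,1]<60)&(g[...,2]>140)&(P[...,0]>400)&(P[...,0]<600)&(P[...,1]>-260)&(P[...,1]<-150)&(P[...,2]>8); q=P[m]; print('thin',q.min(0).round(),q.max(0).round())
E
```

```text
clk 28.08 eef [522.05  86.7  143.95] slide [ 16.95 -17.2  -12.95] rot [-0.78 -0.85 -2.42] F [-0.51  0.9  -0.14] T [0.092 0.051 0.056] w 49.9 q [-0.589  0.66   0.595  1.94  -0.566  0.729 -1.179]
716 86.08729114510395
3052 70.27897061835756
top [array([75.12, 77.98]), array([70.87, 74.25])]
side [array([76.15, 77.86]), array([71.87, 74.76])]
gauge [ 425. -106.    8.] [560. -52.  33.] [27.65882737 30.99636399]
thin [ 400. -244.    8.] [ 588. -150.  495.]
```

View pics/wrist21.png

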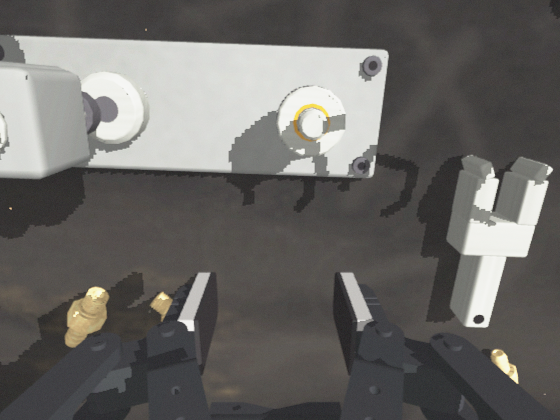

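The collar top is 15.8 mm below the rod top, against 15.7 mm before the draw, so it hasn't moved. The underside is at about 44 mm. Raising slightly, then handing in.

{"api": "arm_command", "payload": {"rot": [[0,0,0],[0,0,0],[0,0,0],[0,0,0]], "slide": [[0,-10,20],[0,-10,20],[0,0,0],[0,0,0]], "gripper": [50,50,50,50]}}

```text
clock: 28.42
eef_pos: [519.5, 67.7, 185.2]
tool_rot: [3.122, 0.014, -1.526]
force: [-0.2, 0.9, -1.0]
width: 49.9
```

```bash
python3 -c "
from cell import ctrl
print(ctrl.finish_job())"
```

```text
the job is handed in; nothing more can be done
None
```

The stop is set with the thicker gauge, and I handed the job in at about 28.4 s. I slid the gauge flat on the base until its slot was home against the rod, then spun the collar down in two grips until it bore on the gauge. After that I drew the gauge out, which took about 15 N, and laid it flat between the press and the thinner gauge.

**Overshoot:** on the first touch I sent too many steps at once and the load rose to about 58 N. I backed the collar off until it was free, came down again in small steps and stopped at about 20–25 N, judged from the wrist torque.

**Last checks:**
- **Collar:** its top is 15.8 mm below the rod top, against 15.7 mm before the gauge was drawn out, so it stayed put. That puts its underside at about 44 mm, which is the base plus 30 mm.
- **Thick gauge:** it lies flat, with its top at about 30 mm, clear of the press.
- **Thin gauge and other things:** they look undisturbed in the images. My numeric check of the thin gauge's position was spoiled by the arm being in the measured area, so that rests on the pictures only.

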